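Load probe carriers onto the test rail and tighten their knobs

ROBOT

A 6-joint arm with a two-finger parallel gripper is mounted at the origin on a cart in front of the work surface, level with it; the furniture and walls round the work are solid. World frame = base frame: x ahead of the robot, y to its left, z up, the work surface at z = 0. Lengths are in m, angles in rad, forces in N, time in s.
With the tool pointing down it reaches from about 0.3 to 0.875 m from the base axis. Payload 4.2 kg.
Tool frame: the origin (TCP) lies at the very end of the fingers, on their centre line; the grasp point (between the pads) lies 19 mm behind it; z points along the fingers, y is the line along which they close (so a half turn about z gives the same grasp; the last joint's range is limited). The gripper opens to 85 mm and grips with 20 to 120 N. Pads are 22 mm wide; open, the fingers measure 114 mm over their backs; the gripper's body (76 mm by 85 mm) begins 54 mm behind the grasp point. The pads swing forward as they close: fully open they stand 13 mm farther back than shut.
Start: joints at [-1.223, 0.32, 1.565, -0, 1.257, -0.02], TCP at [0.207, -0.537, 0.231] pointing down, gripper open.
Joint ranges: [-3.11, 3.11], [-0.84, 2.01], [0.21, 2.61], [-1.34, 4.49], [0.05, 2.63], [-2.56, 2.56]. Speed limits (rad/s): [2.57, 2.57, 3.14, 3.14, 3.14, 3.14].

INTERFACE

Orientations are given as a rotation vector (axis times angle).
In Python, from bench import telemetry, cams, robot gives the robot as it stands. The module is installed in compiled form; this text tells all that it offers.
- The arm moves only by the shell command python3 -m inch 'ROWS' [OPENING] [FORCE]. ROWS is text: rows parted by semicolons, each of 6 numbers parted by spaces: the shift along the world's x, y, z in m, then the turn, a rotation vector about the world's x, y, z in degrees. In form: dx dy dz wx wy wz; .... A call has exactly 10 rows; each row is the pose to reach, as a shift and turn from the pose commanded when the call began; what a row does not reach only later rows make up. A row lasts 1/12 s, in which the tool goes at most 41.7 mm and 7.16 degrees, less where a joint would pass 70% of its speed; a pose out of reach is approached as far as the arm can. A call with a gripper value outside its range is refused whole. OPENING is the closure, from 0 (fully open) to 1 (shut), set as the call begins (- or left out, the last holds). The fingers move at their own pace and stop on an object; FORCE is the grip in N (left out, the last holds). Time passes only in rows, so rows that repeat a pose let the fingers close, or fill a call up. It gives the time, the measured TCP pose, the force, the opening and the grip force at its end, in the units of the state.
- telemetry.get_state(): the state, without advancing time (a new reading comes with each control period).
- cams.get_image(name): name is "scene" or "top" or "wrist"; returns (picture, depth): 420x560x3 uint8, blue, green, red; 420x560 float32, m along the optical axis (not along the pixel's ray), 0 where there is no reading.
- cams.camera_params(name): a dict with "K" (3x3 intrinsics, pixels), "camera_from_world" (4x4, takes a point from world to camera coordinates). Camera axes: x right, y down, z forward; pixel columns grow to the right and rows downward; lengths in m; the calibration is good to about 2 mm. A picture is of the moment at which its call begins: read the wrist's pose just before it. camera_params takes no time and is no camera call; for the wrist camera it gives the pose at the moment of the call.
- robot.hand_in(): hands the job in; it is judged then, once.
The state is a dict: "time": time; "qpos": joint angles; "joint_velocities": joint speeds; "joint_torque": joint torques, N m; "eef_pos": TCP position; "tool_rot": TCP orientation; "ft_force": force on the tool from outside, world axes, zero at the start; "wrist_torque": the same for the moment, N m; "grip_width": finger opening in m; "grasp_force": force on a finger pad.
Only numpy, scipy, OpenCV 4.12 (cv2) and the standard library are available. Lean on these libraries where they do the work, as an engineer would, in place of code of your own. Each camera call takes 0.05 s, during which the arm holds its last target. There are 200 camera calls.

TASK

Slide every probe carrier lying on the bench into the channel rail from its open end, the first right up to the end stop and the others into the next seats behind it with no seat left empty between, each pushed past its spring ball until that clicks up behind it. Tighten each carrier's wing knob clockwise as far as it goes, so that its lock bar lies across the rail; a loose carrier merely spins along with its knob, so it must be braced in the rail for this. Leave the small things lying around where they are.

Things in the scene. Friction and masses are not known exactly. Their poses are not given: they have to be found in the camera images.
- rail: fixed slick aluminium channel rail, 274 x 60 mm, on the bench. Origin on the bench under the far seat; x = insertion direction, towards the dark end stop, z up. Base plate from x = -238 to +36 mm, its top (the channel floor) 8 mm above the bench; end stop face at x = +26.6 mm. On the lips (20 mm over the bench) are dogs, to 24.5 mm, that trap a tight lock bar; keep fingertips above them
- mouth (a point): mouth of the channel on its floor, 168 mm before the far seat, axes as the rail. From here to the stop: side walls 43 mm apart, over them lips that leave a 34 mm slot, lip underside 8 mm and lip top 12 mm above the floor. So feet enter only here, long side along x, never from above
- apron (a point): point on the open floor before the mouth, 208 mm before the far seat: set a carrier down with its origin here, long side along the rail, then slide it in; the floor is slick, friction about 0.2. Low side walls and the lips flare out from the mouth over its last 30 and 9 mm. The base plate ends 30 mm behind this point
- seat_far (a point): far (first) seat, at the end stop: a carrier's origin coincides with this point on the channel floor when home here, with about 1 mm of play along the rail. Axes as the rail. Behind each seat, 33 mm towards the mouth, a steel spring ball stands 2.5 mm out of the floor; a foot sliding over it presses it down (2 to 4 N push) and it springs up behind the foot
- seat_mid (a point): middle (second) seat, 66 mm before the far seat, with its own ball behind; the far seat's ball is just ahead of the foot here. Carriers for the far seat pass over the nearer balls
- seat_near (a point): near (third) seat, 66 mm before the middle one, likewise. With a neighbour in the next seat, fingers that open along the rail should open only part way
- carrier_a: probe carrier, loose, 160 to 310 g, two or three alike; None if absent: dark steel foot 52 (own x) x 40 (own y) x 6 mm, an 18 mm post, at 13 to 17 mm a steel lock bar, grey neck block 30 x 30 mm from 18 to 46 mm (grip it with the tips above 18), wing knob on top to 70 mm. Origin: centre of the underside, z up. Same after a half turn, either end may go first
- carrier_b: probe carrier, loose, 160 to 310 g, two or three alike; None if absent: dark steel foot 52 (own x) x 40 (own y) x 6 mm, an 18 mm post, at 13 to 17 mm a steel lock bar, grey neck block 30 x 30 mm from 18 to 46 mm (grip it with the tips above 18), wing knob on top to 70 mm. Origin: centre of the underside, z up. Same after a half turn, either end may go first
- carrier_c: probe carrier, loose, 160 to 310 g, two or three alike; None if absent: dark steel foot 52 (own x) x 40 (own y) x 6 mm, an 18 mm post, at 13 to 17 mm a steel lock bar, grey neck block 30 x 30 mm from 18 to 46 mm (grip it with the tips above 18), wing knob on top to 70 mm. Origin: centre of the underside, z up. Same after a half turn, either end may go first
- carrier_a_knob (a joint): wing knob: brass disc 26 mm across 46 to 50 mm above the underside, black wing 26 x 10 mm from 50 to 70 mm, on the carrier's vertical axis; the lock bar, 42 x 8 mm, turns with it. 0 = loose, wing and bar along the foot; grows CLOCKWISE from above to the stop at 1.6 rad = tight, across. Starts at 0 to 0.3. Friction 0.08 N m: off the rail the carrier spins along
- carrier_b_knob (a joint): wing knob: brass disc 26 mm across 46 to 50 mm above the underside, black wing 26 x 10 mm from 50 to 70 mm, on the carrier's vertical axis; the lock bar, 42 x 8 mm, turns with it. 0 = loose, wing and bar along the foot; grows CLOCKWISE from above to the stop at 1.6 rad = tight, across. Starts at 0 to 0.3. Friction 0.08 N m: off the rail the carrier spins along
- carrier_c_knob (a joint): wing knob: brass disc 26 mm across 46 to 50 mm above the underside, black wing 26 x 10 mm from 50 to 70 mm, on the carrier's vertical axis; the lock bar, 42 x 8 mm, turns with it. 0 = loose, wing and bar along the foot; grows CLOCKWISE from above to the stop at 1.6 rad = tight, across. Starts at 0 to 0.3. Friction 0.08 N m: off the rail the carrier spins along
- microscope: fixed bench microscope between the carriers and the rail, up to 350 mm high over a base about 270 mm square and 18 mm thick; carry things over it with more than 350 mm clearance under them, or pass in front
- bench_supply: fixed black power supply behind some of the carriers, 158 mm high, 236 mm (world x) by 281 mm (world y) over its corners, origin at the centre of its underside; a carrier close to it is best gripped with the hand leaning away from it
- usb_meter: bystander: black stick-shaped tester 26 x 71 x 14 mm, lying loose
- flux_tin: bystander: round tin, 50 mm across, 26 mm high, loose
- kapton_tape: bystander: roll of amber tape 54 mm across, 12 mm high, loose
There are look-alikes about, which are no part of the job. Leave any orange look-alike of the carrier_c alone.

How it is judged:
By the outcome, as a careful person would: the job done as asked, in the order asked, and still so for the second after the job is handed in, with the robot touching nothing.
Of carrier_a, carrier_b, carrier_c only 2 to 3 are there at a start; the rules pass over those that are not, and their reading is None.
At some moment in a run one of carrier_a, carrier_b, carrier_c may be knocked a few centimetres aside while the robot is not near it.
It also fails if it takes over 210 s, if anything falls off the work surface, if the arm or the gripper's body presses on something with over 40 N, if the wrist force passes 120 N, or if a joint passes its speed limit or range.

## Working session

There is one attempt and no reset: what is moved stays moved. The work goes in short steps, Python scripts to look and compute and a shell command to move; the robot and the scene stay as the last step left them, time stands still between calls to the robot, and variables do not carry over. Pictures are saved under pics/ and viewed, at most 14 in all, crops included, and the job is handed in when it is done.

```bash
mkdir -p pics; python3 - <<'E'
from bench import telemetry, cams
import cv2, numpy as np
s=telemetry.get_state(); print(s['time'],s['eef_pos'],s['tool_rot'])
for n in ('scene','top'):
    im,d=cams.get_image(n); cv2.imwrite(f'pics/{n}0.png',im); np.save(f'{n}0.npy',d); 
    p=cams.camera_params(n); np.savez(f'{n}_p.npz',K=p['K'],T=p['camera_from_world']); print(n,p['K'][0],p['K'][1],np.linalg.inv(p['camera_from_world']).round(3).tolist())
E
```

```text
0.0 [ 0.20658939 -0.53607374  0.23044616] [-3.08679663e+00 -5.74167536e-01  4.81044559e-04]
scene [529.14473455   0.         275.01743097] [  0.         529.14473455 208.24556685] [[0.453, -0.58, 0.677, -0.497], [-0.891, -0.309, 0.332, -0.629], [0.017, -0.753, -0.657, 1.133], [0.0, 0.0, 0.0, 1.0]]
top [380.42300375   0.         276.00600175] [  0.         380.42300375 205.60223315] [[0.026, -0.995, 0.101, 0.441], [-1.0, -0.027, -0.002, -0.09], [0.004, -0.101, -0.995, 1.287], [0.0, 0.0, 0.0, 1.0]]
```

View pics/top0.png

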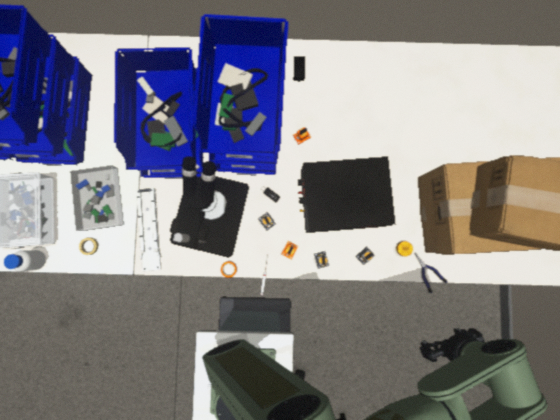

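View pics/scene0.png

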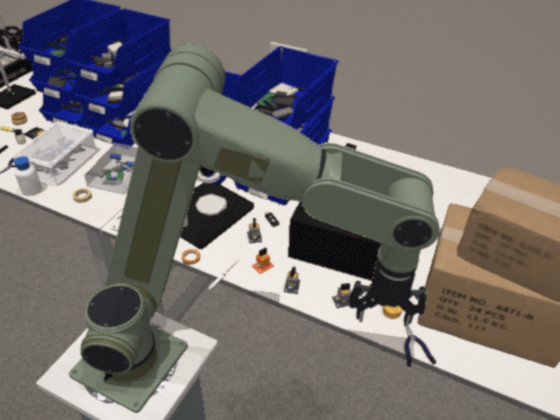

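The top view shows three grey carriers at about (267,221), (321,259) and (366,255). There are orange look-alikes at (302,135) and (290,250), and the rail is at (148,228). I'll enlarge the rail and the carriers.

```bash
cat > h.py <<'E'
import numpy as np, cv2
from bench import telemetry, cams
def unproj(p,u,v,z=None,d=None):
    K=np.array(p['K']);T=np.linalg.inv(np.array(p['camera_from_world']))
    r=np.linalg.inv(K)@np.array([u,v,1.0])
    if d is not None: return T[:3,:3]@(r*d)+T[:3,3]
    w=T[:3,:3]@r; c=T[:3,3]; return c+w*(z-c[2])/w[2]
def proj(p,X):
    c=(np.array(p['camera_from_world'])@np.append(X,1))[:3]; q=np.array(p['K'])@c; return q[:2]/q[2]
def cloud(p,d):
    v,u=np.mgrid[0:420,0:560]; K=np.array(p['K']);T=np.linalg.inv(np.array(p['camera_from_world']))
    c=np.stack([(u-K[0,2])/K[0,0]*d,(v-K[1,2])/K[1,1]*d,d],-1)
    return c@T[:3,:3].T+T[:3,3]
E
python3 - <<'E'
from h import *
im=cv2.imread('pics/top0.png'); d=np.load('top0.npy'); p=cams.camera_params('top')
a=cv2.resize(im[180:280,120:170],None,fx=6,fy=6,interpolation=cv2.INTER_CUBIC)
b=cv2.resize(im[205:275,250:385],None,fx=3.7,fy=3.7,interpolation=cv2.INTER_CUBIC)
o=np.zeros((600,800,3),np.uint8); o[:,:300]=a; o[:b.shape[0],300:300+b.shape[1]]=b[:,:500]
s=cv2.imread('pics/scene0.png')[205:310,240:365]; s=cv2.resize(s,None,fx=3.2,fy=3.2,interpolation=cv2.INTER_CUBIC)
o[262:262+s.shape[0],300:300+s.shape[1]]=s
cv2.imwrite('pics/c1.png',o)
P=cloud(p,d)
for (u,v) in [(267,221),(321,259),(366,255),(290,250),(148,200),(150,240),(152,262),(145,195)]:
    print(u,v,P[v,u].round(3))
for n in [(267,221),(321,259),(366,255)]:
    w=P[n[1]-12:n[1]+13,n[0]-12:n[0]+13].reshape(-1,3)
    m=(w[:,2]>0.055)&(w[:,2]<0.08); print(n,'knob',w[m].mean(0).round(4),m.sum(),w[:,2].max())
# rail mask
m=(P[...,2]>0.013)&(P[...,2]<0.04)&(P[...,0]>0.3)&(P[...,0]<0.75)&(P[...,1]>0.25)&(P[...,1]<0.42)
q=P[m]; print(len(q), q.min(0),q.max(0)); pts=np.float32(q[:,:2]); print(cv2.minAreaRect(pts))
E
```

```text
267 221 [ 0.514 -0.065  0.071]
321 259 [ 0.397 -0.243  0.045]
366 255 [ 0.414 -0.387  0.05 ]
290 250 [ 0.424 -0.14   0.072]
148 200 [0.577 0.339 0.014]
150 240 [0.444 0.326 0.009]
152 262 [0.371 0.315 0.006]
145 195 [0.594 0.351 0.01 ]
(267, 221) knob [ 0.5184 -0.0634  0.0683] 27 1.2873720333409748
(321, 259) knob [ 0.3954 -0.2485  0.0682] 31 1.2873720333409748
(366, 255) knob [ 0.4118 -0.393   0.0677] 34 1.2873720333409748
611 [0.34490125 0.25019541 0.01306125] [0.67878067 0.41980155 0.03986122]
((0.5118442177772522, 0.33505475521087646), (0.33390748500823975, 0.16950778663158417), 0.08683297038078308)
```

View pics/c1.png

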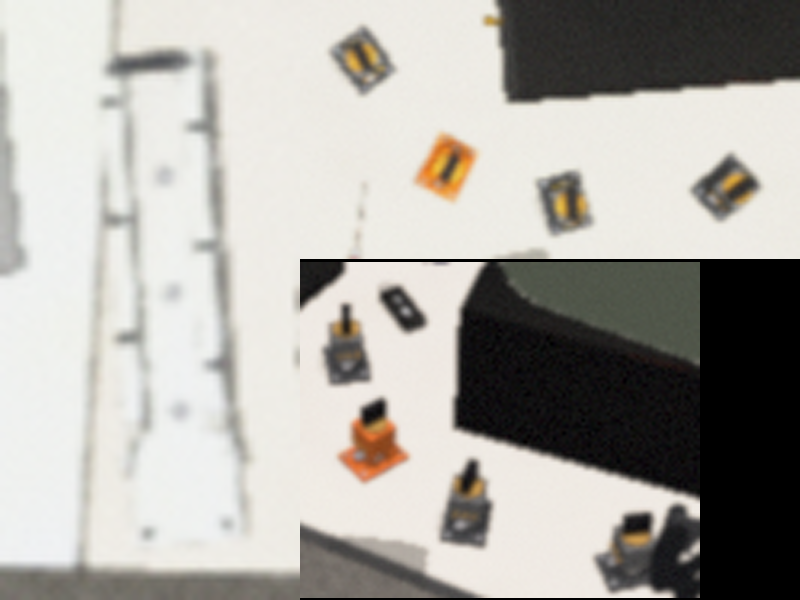

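The crop shows the rail's dark end stop at the far end, about (145,190), and the three ball dots at (147.5,209.3), (148.7,228.7) and (149.8,248.3), so the mouth faces the robot. The grey carriers are at (267,221), (321,259) and (366,255). They have dark feet and grey necks, so they fit the description. (290,250) and (302,135) are orange all over, so I leave them alone. I'll move over the two right-hand carriers for a wrist view.

```bash
python3 -m inch '0.02 0.03 0.01 0 0 0; 0.04 0.06 0.02 0 0 0; 0.06 0.09 0.03 0 0 0; 0.08 0.12 0.04 0 0 0; 0.10 0.15 0.05 0 0 0; 0.12 0.18 0.05 0 0 0; 0.14 0.2 0.05 0 0 0; 0.15 0.22 0.05 0 0 0; 0.15 0.22 0.05 0 0 0; 0.15 0.22 0.05 0 0 0'
python3 - <<'E'
from h import *
s=telemetry.get_state(); print(s['time'],s['eef_pos'],s['tool_rot'],s['qpos'])
p=cams.camera_params('wrist'); im,d=cams.get_image('wrist'); cv2.imwrite('pics/w1.png',im); np.save('w1.npy',d)
print(np.array(p['K']).round(1).tolist(), np.linalg.inv(p['camera_from_world']).round(3).tolist())
np.savez('w1p.npz',**{k:np.array(v) for k,v in p.items()})
# obstacles
pt=cams.camera_params('top'); P=cloud(pt,np.load('top0.npy'))
for y0 in np.arange(-0.1,0.4,0.05):
    r=[]
    for z0 in (0.03,0.1,0.2,0.3):
        m=(P[...,1]>y0)&(P[...,1]<y0+.05)&(P[...,2]>z0)&(P[...,2]<.5)&(P[...,0]>0.25)
        r.append(P[...,0][m].min().round(3) if m.any() else None)
    print(round(y0,2),r)
# rail
z=0.0095
B=[unproj(pt,*q,z=z) for q in [(147.5,209.3),(148.7,228.7),(149.8,248.3)]]
print(np.round(B,4)); print(unproj(pt,144.7,190.3,z=.02))
E
```

```text
time: 0.93
eef_pos: [0.357, -0.3158, 0.2811]
tool_rot: [3.088, 0.578, -0.001]
ft_force: [-0.8, -0.3, -0.7]
grip_width: 0.0853
grasp_force: 0.0
0.9333 [ 0.35695701 -0.31578904  0.28114467] [ 3.08787567e+00  5.78389186e-01 -9.99636855e-04] [-7.48064859e-01  1.33402064e-01  1.68692492e+00 -5.36773099e-04
  1.32163259e+00  4.52535640e-01]
[[325.6, 0.0, 278.8], [0.0, 325.6, 210.7], [0.0, 0.0, 1.0]] [[0.363, -0.893, -0.268, 0.426], [-0.932, -0.347, -0.104, -0.29], [-0.001, 0.287, -0.958, 0.423], [0.0, 0.0, 0.0, 1.0]]
-0.1 [np.float64(0.499), np.float64(0.668), np.float64(0.668), np.float64(0.668)]
-0.05 [np.float64(0.515), np.float64(0.669), np.float64(0.669), np.float64(0.669)]
0.0 [np.float64(0.67), np.float64(0.671), np.float64(0.671), np.float64(0.671)]
0.05 [np.float64(0.447), np.float64(0.447), np.float64(0.447), np.float64(0.585)]
0.1 [np.float64(0.425), np.float64(0.425), np.float64(0.425), np.float64(0.442)]
0.15 [np.float64(0.43), np.float64(0.43), np.float64(0.43), np.float64(0.445)]
0.2 [np.float64(0.651), np.float64(0.651), np.float64(0.978), None]
0.25 [np.float64(0.648), np.float64(0.649), np.float64(0.975), None]
0.3 [np.float64(0.647), np.float64(0.648), np.float64(0.675), None]
0.35 [np.float64(0.654), np.float64(0.671), np.float64(0.68), None]
[[0.5464 0.3398 0.0095]
 [0.4813 0.3319 0.0095]
 [0.4162 0.3243 0.0095]]
[0.60920199 0.34953836 0.02      ]
```

View pics/w1.png

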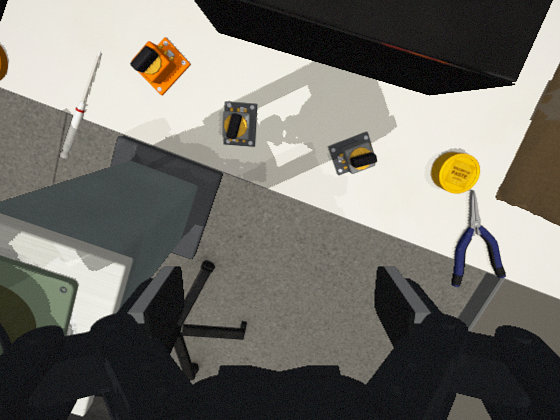

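The wrist view shows two grey carriers at (239,125) and (354,153). The orange look-alike is at (160,65) and the yellow tin at (460,172). I'll measure both carriers from the foot and wing pixels.

```bash
cat >> h.py <<'E'
def measure(im,d,p,u,v,r=38,zb=0.0,verbose=True):
    """carrier near pixel u,v -> foot rect (m,deg), wing centre/dir, disc"""
    P=cloud(p,d); sl=(slice(max(v-r,0),v+r),slice(max(u-r,0),u+r)); Q=P[sl]; I=im[sl].astype(int)
    g=I.mean(-1); z=Q[...,2]-zb
    vv,uu=np.mgrid[sl[0].start:sl[0].start+Q.shape[0],sl[1].start:sl[1].start+Q.shape[1]]
    out={}
    sat=I.max(-1)-I.min(-1)
    m=((z<0.014)&(z>-0.01)&(g<125)&(sat<40)).astype(np.uint8)
    m=cv2.morphologyEx(m,cv2.MORPH_CLOSE,np.ones((5,5),np.uint8))
    n,lab,st,ce=cv2.connectedComponentsWithStats(m)
    if n>1:
        k=1+np.argmax(st[1:,4]); mm=lab==k
        X=np.array([unproj(p,a,b,z=zb+0.006)[:2] for a,b in zip(uu[mm],vv[mm])])
        out['foot']=cv2.minAreaRect(np.float32(X*1000))
    w=(z>0.055)&(z<0.08)&(g<70)
    if w.sum()>10:
        X=Q[w]; c=X[:,:2].mean(0); r2=cv2.minAreaRect(np.float32(X[:,:2]*1000)); 
        out['wing']=((r2),X[:,2].max(),int(w.sum()))
        e,V=np.linalg.eigh(np.cov(X[:,:2].T)); out['wdir']=np.degrees(np.arctan2(V[1,1],V[0,1]))%180
        T=(z>0.066)&(z<.075)
        if T.sum()>5: out['wingtop']=Q[T].mean(0).round(4),int(T.sum()),cv2.minAreaRect(np.float32(Q[T][:,:2]*1000))
    k=(z>0.03)&(z<0.08); out['all>30']=cv2.minAreaRect(np.float32(Q[k][:,:2]*1000))
    if verbose:
        for a,b in out.items(): print('  ',a,b)
    return out
E
python3 - <<'E'
from h import *
im=cv2.imread('pics/w1.png'); d=np.load('w1.npy'); p=dict(np.load('w1p.npz'))
for u,v in [(239,125),(354,153)]: print(u,v); measure(im,d,p,u,v)
E
```

```text
239 125
   foot ((396.55462646484375, -248.92543029785156), (52.067344665527344, 40.07187271118164), 16.623592376708984)
   wing (((396.6187744140625, -248.5897216796875), (25.793319702148438, 9.368146896362305), 4.237338066101074), np.float64(0.07120521352510667), 258)
   wdir 4.344308262565278
   wingtop (array([ 0.3969, -0.2484,  0.0691]), 239, ((396.5173034667969, -248.15711975097656), (25.641984939575195, 10.183932304382324), 4.057357311248779))
   all>30 ((397.3203430175781, -248.19232177734375), (35.422874450683594, 30.675537109375), 19.715801239013672)
354 153
   foot ((414.1496887207031, -393.3864440917969), (40.070213317871094, 52.71106719970703), 42.404659271240234)
   wing (((414.0691833496094, -393.68121337890625), (10.143342971801758, 25.706104278564453), 37.47574996948242), np.float64(0.07184958755574644), 278)
   wdir 126.68447505377401
   wingtop (array([ 0.4141, -0.3934,  0.0691]), 222, ((414.001708984375, -393.80267333984375), (10.143804550170898, 25.74130630493164), 36.733184814453125))
   all>30 ((412.8426818847656, -392.404296875), (30.288715362548828, 34.28294372558594), 42.96893310546875)
```

```bash
python3 -m inch '0.01 0.016 -0.03 0 0 -1; 0.02 0.033 -0.06 0 0 -2; 0.03 0.05 -0.09 0 0 -3; 0.0396 0.067 -0.12 0 0 -4.6; 0.0396 0.067 -0.15 0 0 -4.6; 0.0396 0.067 -0.17 0 0 -4.6; 0.0396 0.067 -0.18 0 0 -4.6; 0.0396 0.067 -0.18 0 0 -4.6; 0.0396 0.067 -0.18 0 0 -4.6; 0.0396 0.067 -0.18 0 0 -4.6'
python3 -m inch '0 0 -0.015 0 0 0; 0 0 -0.03 0 0 0; 0 0 -0.045 0 0 0; 0 0 -0.06 0 0 0; 0 0 -0.07 0 0 0; 0 0 -0.077 0 0 0; 0 0 -0.08 0 0 0; 0 0 -0.08 0 0 0; 0 0 -0.08 0 0 0; 0 0 -0.08 0 0 0'
python3 -m inch '0 0 0 0 0 0; 0 0 0 0 0 0; 0 0 0 0 0 0; 0 0 0 0 0 0; 0 0 0 0 0 0; 0 0 0 0 0 0; 0 0 0 0 0 0; 0 0 0 0 0 0; 0 0 0 0 0 0; 0 0 0 0 0 0' 1 60
```

```text
time: 1.82
eef_pos: [0.3967, -0.2507, 0.1021]
tool_rot: [3.108, 0.448, 0.002]
ft_force: [-0.4, 0.9, 0.3]
grip_width: 0.0855
grasp_force: 0.0
time: 2.65
eef_pos: [0.3969, -0.25, 0.0221]
tool_rot: [3.108, 0.45, 0.002]
ft_force: [0.8, -0.2, -0.3]
grip_width: 0.085
grasp_force: 0.0
time: 3.48
eef_pos: [0.3966, -0.2496, 0.0217]
tool_rot: [3.109, 0.45, 0.001]
ft_force: [0.0, 0.6, 5.4]
grip_width: 0.0288
grasp_force: 61.1
```

```bash
python3 -m inch '0 0 0.02 0 0 0; 0 0 0.05 0 0 0; 0 0 0.08 0 0 0; -0.01 0.02 0.11 0 0 0; -0.02 0.04 0.14 0 0 0; -0.03 0.06 0.17 0 0 0; -0.04 0.08 0.19 0 0 0; -0.05 0.105 0.2 0 0 0; -0.06 0.13 0.2 0 0 0; -0.067 0.15 0.2 0 0 0'
python3 -m inch '-0.006 0.035 0 0 0 0; -0.012 0.07 0 0 0 0; -0.018 0.105 0 0 0 0; -0.02 0.14 0 0 0 0; -0.02 0.175 0.01 0 0 0; -0.015 0.21 0.02 0 0 0; -0.01 0.245 0.03 0 0 0; -0.005 0.28 0.03 0 0 0; 0 0.31 0.03 0 0 0; 0 0.34 0.03 0 0 0'
python3 -m inch '0 0 0 0 0 0; 0 0 0 0 0 0; 0 0 0 0 0 0; 0 0 0 0 0 0; 0 0 0 0 0 0; 0 0 0 0 0 0; 0 0 0 0 0 0; 0 0 0 0 0 0; 0 0 0 0 0 0; 0 0 0 0 0 0'
python3 - <<'E'
from h import *
s=telemetry.get_state(); print(s['time'],s['eef_pos'],s['tool_rot'],s['qpos'])
p=cams.camera_params('wrist'); im,d=cams.get_image('wrist'); cv2.imwrite('pics/w2.png',im); np.save('w2.npy',d)
np.savez('w2p.npz',**{k:np.array(v) for k,v in p.items()})
S=np.array([.5792,.3437]);u=np.array([.9930,.1184])
for x in (-.208,-.165,-.099,-.033,0,.0266): print(x,proj(p,np.append(S+x*u,.01)).round(1))
E
```

```text
time: 4.32
eef_pos: [0.3279, -0.0981, 0.2213]
tool_rot: [-3.109, -0.45, 0.0]
ft_force: [-0.4, 0.1, -3.1]
grip_width: 0.0292
grasp_force: 60.4
time: 5.15
eef_pos: [0.3293, 0.2422, 0.2506]
tool_rot: [3.108, 0.452, -0.001]
ft_force: [0.3, -0.1, -3.1]
grip_width: 0.0289
grasp_force: 60.4
time: 5.98
eef_pos: [0.3294, 0.2403, 0.2514]
tool_rot: [3.109, 0.45, 0.0]
ft_force: [-0.9, 0.5, -2.5]
grip_width: 0.029
grasp_force: 60.7
5.9833 [0.32938941 0.2403075  0.25138789] [3.10922211e+00 4.49576299e-01 1.60892579e-04] [ 6.02138757e-01  3.79751450e-02  1.87064896e+00 -8.18538371e-05
  1.23289244e+00  1.88576379e+00]
-0.208 [222.8 122.7]
-0.165 [227.5  82.8]
-0.099 [235.3  16. ]
-0.033 [244.1 -58.6]
0 [248.8 -99.2]
0.0266 [ 252.9 -133.8]
```

View pics/w2.png

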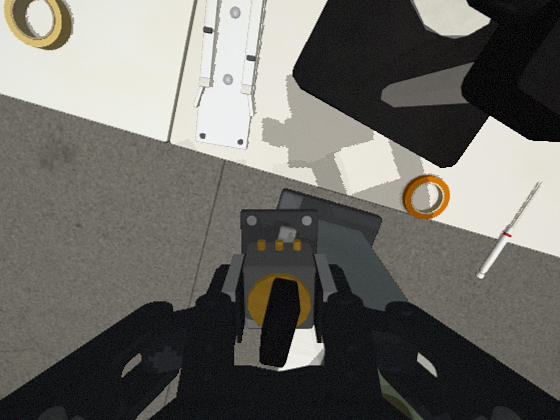

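The wrist view shows the rail mouth with its balls at about (228,79) and (235,13), and the plate's front screws at (202,136) and (241,142). The top-view prediction is about 3 px short along the rail, so I'll refine from the wrist.

```bash
python3 - <<'E'
from h import *
im=cv2.imread('pics/w2.png'); d=np.load('w2.npy'); p=dict(np.load('w2p.npz')); P=cloud(p,d)
g=cv2.cvtColor(im,cv2.COLOR_BGR2GRAY)
for u,v in [(228,79),(235,13),(202,136),(241,142)]:
    w=g[max(0,v-8):v+9,u-8:u+9].astype(float); k=np.clip(np.median(w)-15-w,0,None)
    yy,xx=np.mgrid[max(0,v-8):max(0,v-8)+w.shape[0],u-8:u+9]; c=(k*xx).sum()/k.sum(),(k*yy).sum()/k.sum()
    print(np.round(c,2),unproj(p,*c,z=.0095 if v<100 else .008).round(4))
m=(P[...,2]>.005)&(P[...,2]<.03)&(P[...,0]>.33)&(P[...,0]<.53)&(P[...,1]>.27)&(P[...,1]<.38)
n,lab,st,ce=cv2.connectedComponentsWithStats(cv2.morphologyEx(m.astype(np.uint8),cv2.MORPH_OPEN,np.ones((3,3))))
k=1+np.argmax(st[1:,4]); q=P[lab==k]; print(len(q),cv2.minAreaRect(np.float32(q[:,:2]*1000)), np.percentile(q[:,2],[5,50,95]))
# per-x slices of y extents
for x in np.arange(.35,.5,.015):
    s=q[abs(q[:,0]-x)<.004]; 
    if len(s): print(round(x,3),s[:,1].min().round(4),s[:,1].max().round(4),(s[:,1].min()+s[:,1].max())/2, len(s))
E
```

```text
[227.6   79.04] [0.4191 0.325  0.0095]
[234.86  12.22] [0.4842 0.3334 0.0095]
[202.09 135.63] [0.3516 0.3389 0.008 ]
[242.14 141.63] [0.3582 0.2927 0.008 ]
8151 ((423.0189514160156, 326.7539367675781), (154.4501495361328, 65.7970962524414), 9.081436157226562) [0.00620788 0.00787455 0.0202707 ]
0.35 0.2877 0.3466 0.3171874905271279 283
0.365 0.2886 0.3485 0.3185737916560365 372
0.38 0.2902 0.3535 0.32182297588918296 401
0.395 0.2885 0.3535 0.3210051213936377 436
0.41 0.2944 0.3526 0.3234878056342179 425
0.425 0.2959 0.3548 0.3253430336135594 438
0.44 0.2981 0.357 0.3275452638046754 462
0.455 0.3001 0.3585 0.3292652731847404 492
0.47 0.302 0.3609 0.33145507752074577 491
0.485 0.3037 0.3624 0.3330499415939779 483
0.5 0.3054 0.3356 0.32051067038764613 107
```

```bash
python3 -m inch '0.005 0.008 0 0 0 7; 0.01 0.016 0 0 0 14; 0.015 0.024 0 0 0 21; 0.02 0.032 0 0 0 28; 0.025 0.04 0 0 0 35; 0.03 0.048 0 0 0 42; 0.035 0.056 0 0 0 49; 0.04 0.064 0 0 0 56; 0.044 0.072 0 0 0 63; 0.0471 0.0793 0 0 0 70'
python3 -m inch '0 0 -0.01 0 0 7; 0 0 -0.02 0 0 14; 0 0 -0.03 0 0 21; 0 0 -0.04 0 0 28; 0 0 -0.05 0 0 35; 0 0 -0.06 0 0 42; 0 0 -0.07 0 0 49; 0 0 -0.08 0 0 56; 0 0 -0.09 0 0 63; 0 0 -0.1 0 0 70'
python3 -m inch '0 0 -0.01 0 0 7; 0 0 -0.02 0 0 14; 0 0 -0.03 0 0 21; 0 0 -0.04 0 0 28; 0 0 -0.05 0 0 30.7; 0 0 -0.06 0 0 30.7; 0 0 -0.07 0 0 30.7; 0 0 -0.08 0 0 30.7; 0 0 -0.08 0 0 30.7; 0 0 -0.08 0 0 30.7'
python3 -c "
from bench import telemetry as t;s=t.get_state();print(s['eef_pos'],s['tool_rot'],s['qpos'])"
```

```text
time: 6.87
eef_pos: [0.3768, 0.3203, 0.2512]
tool_rot: [2.282, 2.159, -0.0]
ft_force: [0.6, 0.3, -3.5]
grip_width: 0.0289
grasp_force: 60.7
time: 7.7
eef_pos: [0.3765, 0.3199, 0.1508]
tool_rot: [0.631, 3.077, 0.0]
ft_force: [0.3, -0.1, -3.0]
grip_width: 0.0291
grasp_force: 60.7
time: 8.53
eef_pos: [0.3762, 0.3195, 0.0707]
tool_rot: [0.196, -3.134, 0.001]
ft_force: [0.7, 1.0, -2.5]
grip_width: 0.0287
grasp_force: 60.6
[0.37620826 0.3195306  0.07074558] [ 1.95640572e-01 -3.13431872e+00  1.16603215e-03] [ 6.80764255e-01  3.60088392e-01  1.96914349e+00  1.03827032e-04
  8.13747719e-01 -1.01477938e+00]
```

```bash
python3 -m inch '0 0 -0.01 0 0 0; 0 0 -0.02 0 0 0; 0 0 -0.03 0 0 0; 0 0 -0.036 0 0 0; 0 0 -0.038 0 0 0; 0 0 -0.0395 0 0 0; 0 0 -0.0405 0 0 0; 0 0 -0.0405 0 0 0; 0 0 -0.0405 0 0 0; 0 0 -0.0405 0 0 0'
```

```text
time: 9.37
eef_pos: [0.3767, 0.3199, 0.0312]
tool_rot: [-0.196, 3.135, 0.001]
ft_force: [0.2, 0.6, -3.5]
grip_width: 0.0292
grasp_force: 60.7
```

```bash
python3 -m inch '0 0 -0.0008 0 0 0; 0.0045 0.0006 -0.0008 0 0 0; 0.009 0.0012 -0.0008 0 0 0; 0.0135 0.0017 -0.0008 0 0 0; 0.018 0.0023 -0.0008 0 0 0; 0.0223 0.0028 -0.0008 0 0 0; 0.0268 0.0034 -0.0008 0 0 0; 0.0312 0.0039 -0.0008 0 0 0; 0.0357 0.0045 -0.0008 0 0 0; 0.0402 0.0051 -0.0008 0 0 0'
```

```text
time: 10.2
eef_pos: [0.4171, 0.3249, 0.0301]
tool_rot: [-0.196, 3.135, 0.0]
ft_force: [-0.4, 0.0, 0.3]
grip_width: 0.0288
grasp_force: 60.8
```

```bash
python3 -m inch '0.01 0.0013 0 0 0 0; 0.02 0.0025 0 0 0 0; 0.03 0.0038 0 0 0 0; 0.04 0.005 0 0 0 0; 0.05 0.0063 0 0 0 0; 0.06 0.0075 0 0 0 0; 0.07 0.0088 0 0 0 0; 0.08 0.01 0 0 0 0; 0.09 0.0113 0 0 0 0; 0.09 0.0113 0 0 0 0'
```

```text
time: 11.03
eef_pos: [0.5099, 0.3369, 0.0302]
tool_rot: [-0.196, 3.131, 0.002]
ft_force: [2.6, 0.5, 0.2]
grip_width: 0.0287
grasp_force: 60.8
```

```bash
python3 -m inch '0.01 0.0013 0 0 0 0; 0.02 0.0025 0 0 0 0; 0.03 0.0038 0 0 0 0; 0.04 0.005 0 0 0 0; 0.05 0.0063 0 0 0 0; 0.06 0.0075 0 0 0 0; 0.065 0.0082 0 0 0 0; 0.07 0.0088 0 0 0 0; 0.073 0.0092 0 0 0 0; 0.073 0.0092 0 0 0 0'
python3 -m inch '0.0005 0 0 0 0 0; 0.001 0.0001 0 0 0 0; 0.0015 0.0002 0 0 0 0; 0.002 0.0003 0 0 0 0; 0.0025 0.0003 0 0 0 0; 0.003 0.0004 0 0 0 0; 0.0035 0.0004 0 0 0 0; 0.004 0.0005 0 0 0 0; 0.004 0.0005 0 0 0 0; 0.004 0.0005 0 0 0 0'
```

```text
time: 11.87
eef_pos: [0.5803, 0.3453, 0.0297]
tool_rot: [-0.196, 3.135, 0.0]
ft_force: [0.2, 0.1, -2.2]
grip_width: 0.0291
grasp_force: 60.8
time: 12.7
eef_pos: [0.582, 0.3455, 0.0298]
tool_rot: [0.196, -3.132, 0.001]
ft_force: [-4.5, -0.2, 0.1]
grip_width: 0.0291
grasp_force: 61.0
```

```bash
python3 -m inch '0.0005 0 0 0 0 0; 0.001 0.0001 0 0 0 0; 0.0015 0.0002 0 0 0 0; 0.002 0.0003 0 0 0 0; 0.0025 0.0003 0 0 0 0; 0.003 0.0004 0 0 0 0; 0.003 0.0004 0 0 0 0; 0.003 0.0004 0 0 0 0; 0.003 0.0004 0 0 0 0; 0.003 0.0004 0 0 0 0'
```

```text
time: 13.53
eef_pos: [0.5822, 0.3455, 0.03]
tool_rot: [0.195, -3.126, 0.003]
ft_force: [-12.0, -1.1, 4.6]
grip_width: 0.0292
grasp_force: 61.6
```

```bash
python3 -m inch '-0.002 -0.0003 0 0 0 0; -0.0045 -0.0005 0 0 0 0; -0.0045 -0.0005 0 0 0 0; -0.0045 -0.0005 0 0 0 0; -0.0045 -0.0005 0 0 0 0; -0.0045 -0.0005 0 0 0 0; -0.0045 -0.0005 0 0 0 0; -0.0045 -0.0005 0 0 0 0; -0.0045 -0.0005 0 0 0 0; -0.0045 -0.0005 0 0 0 0' 0.3
python3 -m inch '0 0 0.01 0 0 0; 0 0 0.02 0 0 0; 0 0 0.03 0 0 0; 0 0 0.04 0 0 0; 0 0 0.05 0 0 -6; 0 0 0.05 0 0 -12.4; 0 0 0.04 0 0 -12.4; 0 0 0.035 0 0 -12.4; 0 0 0.0295 0 0 -12.4; 0 0 0.0295 0 0 -12.4'
python3 -m inch '0 0 0 0 0 0; 0 0 0 0 0 0; 0 0 0 0 0 0; 0 0 0 0 0 0; 0 0 0 0 0 0; 0 0 0 0 0 0; 0 0 0 0 0 0; 0 0 0 0 0 0; 0 0 0 0 0 0; 0 0 0 0 0 0' 1 60
```

```text
time: 14.37
eef_pos: [0.5822, 0.3457, 0.03]
tool_rot: [0.196, -3.135, -0.0]
ft_force: [0.9, 0.0, 0.7]
grip_width: 0.0598
grasp_force: 0.0
time: 15.2
eef_pos: [0.5809, 0.345, 0.0573]
tool_rot: [-0.141, -3.135, 0.003]
ft_force: [-0.9, -0.4, 0.6]
grip_width: 0.0598
grasp_force: 0.0
time: 16.03
eef_pos: [0.5823, 0.3458, 0.0599]
tool_rot: [0.143, 3.138, 0.001]
ft_force: [-0.5, -0.9, 2.0]
grip_width: 0.0084
grasp_force: 60.6
```

```bash
python3 -m inch '0 0 0 0 0 -6; 0 0 0 0 0 -12; 0 0 0 0 0 -18; 0 0 0 0 0 -24; 0 0 0 0 0 -30; 0 0 0 0 0 -36; 0 0 0 0 0 -42; 0 0 0 0 0 -48; 0 0 0 0 0 -54; 0 0 0 0 0 -60'
python3 -m inch '0 0 0 0 0 -3; 0 0 0 0 0 -6; 0 0 0 0 0 -9; 0 0 0 0 0 -12; 0 0 0 0 0 -15; 0 0 0 0 0 -18; 0 0 0 0 0 -20; 0 0 0 0 0 -20; 0 0 0 0 0 -20; 0 0 0 0 0 -20'
python3 -c "
from bench import telemetry as t;s=t.get_state();print(s['wrist_torque'],s['qpos'][5])"
```

```text
time: 16.87
eef_pos: [0.5817, 0.3462, 0.0599]
tool_rot: [-1.699, -2.641, -0.001]
ft_force: [-1.6, 0.1, 4.1]
grip_width: 0.0082
grasp_force: 60.8
time: 17.7
eef_pos: [0.5818, 0.3461, 0.0599]
tool_rot: [-2.126, -2.312, -0.0]
ft_force: [-2.6, 1.0, 5.2]
grip_width: 0.0089
grasp_force: 61.0
[0.18478634 0.45613418 0.03944933] 0.43494430515592325
```

```bash
python3 -m inch '0 0 0 0 0 -1; 0 0 0 0 0 -2; 0 0 0 0 0 -3; 0 0 0 0 0 -4; 0 0 0 0 0 -5; 0 0 0 0 0 -5; 0 0 0 0 0 -5; 0 0 0 0 0 -5; 0 0 0 0 0 -5; 0 0 0 0 0 -5'
python3 -c "
from bench import telemetry as t;s=t.get_state();print(s['wrist_torque'],s['qpos'][5])"
python3 -m inch '0 0 0 0 0 -1; 0 0 0 0 0 -2; 0 0 0 0 0 -3; 0 0 0 0 0 -4; 0 0 0 0 0 -5; 0 0 0 0 0 -5; 0 0 0 0 0 -5; 0 0 0 0 0 -5; 0 0 0 0 0 -5; 0 0 0 0 0 -5'
python3 -c "
from bench import telemetry as t;s=t.get_state();print(s['wrist_torque'],s['qpos'][5])"
```

```text
time: 18.53
eef_pos: [0.5815, 0.3463, 0.0599]
tool_rot: [-2.223, -2.218, 0.0]
ft_force: [-3.6, 2.9, 5.7]
grip_width: 0.0084
grasp_force: 61.5
[0.34436628 0.60497624 0.56920112] 0.5215852970292811
time: 19.37
eef_pos: [0.5814, 0.3463, 0.06]
tool_rot: [2.315, 2.124, -0.001]
ft_force: [-4.3, 1.1, 5.3]
grip_width: 0.0086
grasp_force: 77.6
[0.3018859  0.75736534 1.49879551] 0.6062732941179119
```

```bash
python3 -m inch '0 0 0 0 0 0; 0 0 0 0 0 0; 0 0 0 0 0 0; 0 0 0 0 0 0; 0 0 0 0 0 0; 0 0 0.01 0 0 0; 0 0 0.03 0 0 0; 0 0 0.06 0 0 0; 0 0 0.09 0 0 0; 0 0 0.12 0 0 0' 0.5
python3 -m inch '-0.03 0 0.02 0 0 7; -0.06 0 0.04 0 0 14; -0.09 0 0.06 0 0 21; -0.12 0 0.08 0 0 28; -0.14 0 0.1 0 0 35; -0.16 0 0.12 0 0 42; -0.16 0 0.12 0 0 49; -0.16 0 0.12 0 0 56; -0.16 0 0.12 0 0 63; -0.16 0 0.12 0 0 70' 0
python3 - <<'E'
from h import *
s=telemetry.get_state(); print(s['time'],s['eef_pos'],s['tool_rot'],s['qpos'])
p=cams.camera_params('wrist'); im,d=cams.get_image('wrist'); cv2.imwrite('pics/w3.png',im); np.save('w3.npy',d)
np.savez('w3p.npz',**{k:np.array(v) for k,v in p.items()})
S=np.array([.5817,.3455]);u=np.array([.9921,.1253])
for x in (-.165,-.099,-.033,0,.0266): print(x,proj(p,np.append(S+x*u,.01)).round(1))
E
```

```text
time: 20.2
eef_pos: [0.5821, 0.3456, 0.1814]
tool_rot: [2.321, 2.117, 0.0]
ft_force: [0.8, -0.5, -0.7]
grip_width: 0.0424
grasp_force: 0.0
time: 21.03
eef_pos: [0.4219, 0.3457, 0.3007]
tool_rot: [0.676, 3.067, 0.002]
ft_force: [0.5, 0.8, -0.1]
grip_width: 0.0853
grasp_force: 0.0
21.0333 [0.42192341 0.34565573 0.30074335] [6.76386279e-01 3.06678857e+00 2.04978209e-03] [ 6.65287876e-01  2.35951592e-01  1.50797807e+00 -2.03509205e-05
  1.39595612e+00 -4.71351453e-01]
-0.165 [262.8 173.2]
-0.099 [288.6 213. ]
-0.033 [312.5 250.2]
0 [323.9 267.8]
0.0266 [332.8 281.6]
```

View pics/w3.png

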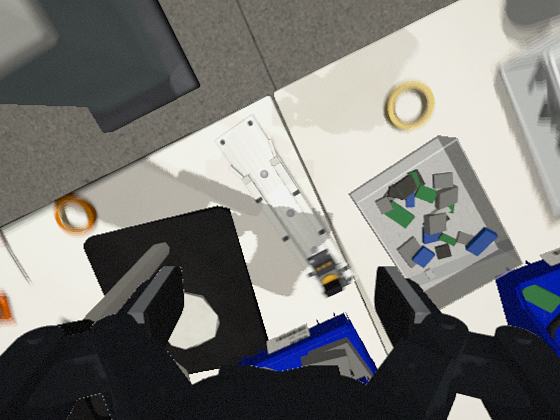

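```bash
python3 - <<'E'
from h import *
im=cv2.imread('pics/w3.png'); d=np.load('w3.npy'); p=dict(np.load('w3p.npz'))
measure(im,d,p,328,272,r=30,zb=.008)
for u,v in [(264,174),(290,213)]: print(unproj(p,u,v,z=.0095))
cv2.imwrite('pics/c3.png',cv2.resize(im[190:310,240:380],None,fx=4.5,fy=4.5,interpolation=cv2.INTER_CUBIC))
E
```

```text
foot ((569.02392578125, 345.64056396484375), (30.135986328125, 33.87348175048828), 4.078617095947266)
   wing (((580.9324951171875, 348.4532775878906), (9.918909072875977, 21.171342849731445), 1.4411858320236206), np.float64(0.07940306512251227), 188)
   wdir 91.65561443386333
   wingtop (array([0.5807, 0.3462, 0.0769]), 152, ((581.2379150390625, 346.0174560546875), (25.813669204711914, 10.434782981872559), 89.94926452636719))
   all>30 ((578.4468994140625, 346.4800109863281), (34.38570785522461, 28.846847534179688), 82.31968688964844)
[0.41975691 0.32569013 0.0095    ]
[0.48442144 0.33486239 0.0095    ]
```

View pics/c3.png

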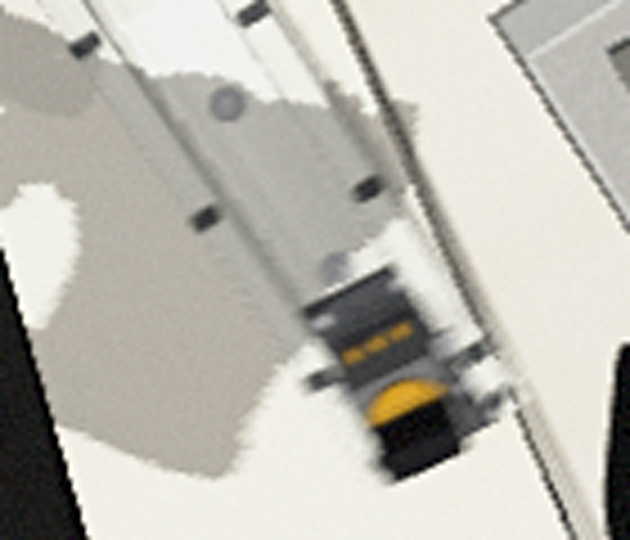

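The first carrier is home with its ball standing up behind the foot, and its wing lies across the rail. Next I look at the carrier near (0.518,-0.063).

```bash
python3 -m inch '-0.025 -0.02 0 0 0 0; -0.05 -0.04 0 0 0 0; -0.075 -0.065 0 0 0 0; -0.1 -0.095 0 0 0 0; -0.1 -0.13 0 0 0 0; -0.1 -0.165 0 0 0 0; -0.1 -0.2 0 0 0 0; -0.1 -0.235 0 0 0 0; -0.1 -0.27 0 0 0 0; -0.1 -0.305 0 0 0 0'
python3 -m inch '0 -0.035 0 0 0 0; 0.01 -0.07 0 0 0 0; 0.02 -0.1 0 0 0 0; 0.045 -0.13 0 0 0 0; 0.075 -0.15 0 0 0 0; 0.11 -0.15 0 0 0 0; 0.145 -0.15 0 0 0 0; 0.18 -0.15 0 0 0 0; 0.21 -0.145 0 0 0 0; 0.235 -0.14 0 0 0 0'
python3 -m inch '0 0 0 0 0 0; 0 0 0 0 0 0; 0 0 0 0 0 0; 0 0 0 0 0 0; 0 0 0 0 0 0; 0 0 0 0 0 0; 0 0 0 0 0 0; 0 0 0 0 0 0; 0 0 0 0 0 0; 0 0 0 0 0 0'
python3 - <<'E'
from h import *
s=telemetry.get_state(); print(s['time'],s['eef_pos'],s['tool_rot'],s['qpos'])
p=cams.camera_params('wrist'); im,d=cams.get_image('wrist'); cv2.imwrite('pics/w4.png',im); np.save('w4.npy',d)
np.savez('w4p.npz',**{k:np.array(v) for k,v in p.items()})
print(proj(p,[.518,-.063,.03]))
E
```

```text
time: 21.92
eef_pos: [0.3216, 0.0392, 0.3003]
tool_rot: [0.689, 3.063, 0.001]
ft_force: [2.1, 1.2, -0.1]
grip_width: 0.085
grasp_force: 0.0
time: 22.75
eef_pos: [0.5592, -0.0995, 0.2996]
tool_rot: [0.691, 3.064, 0.0]
ft_force: [1.1, -0.3, -0.7]
grip_width: 0.0851
grasp_force: 0.0
time: 23.58
eef_pos: [0.5571, -0.0993, 0.2996]
tool_rot: [0.686, 3.066, 0.0]
ft_force: [0.8, 0.1, -0.0]
grip_width: 0.0856
grasp_force: 0.0
23.5833 [ 0.55707745 -0.09930136  0.29961528] [6.86165049e-01 3.06558850e+00 1.05366798e-04] [-1.96761580e-01  2.70833437e-01  1.46314994e+00  6.43805144e-05
  1.40745670e+00 -1.32717079e+00]
[291.63228781 131.24688941]
```

View pics/w4.png

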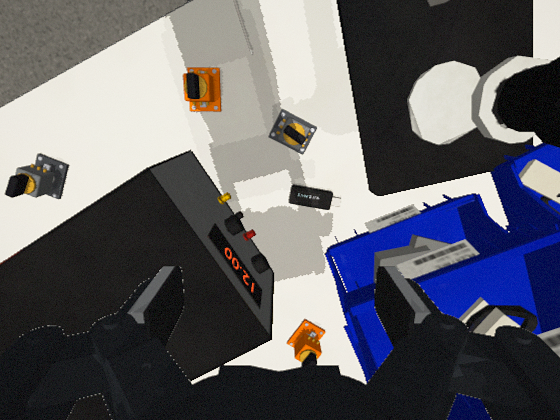

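The grey carrier is at (291,132), where I predicted it, with the USB tester at (312,195). Another grey carrier is visible at (40,178), and the orange look-alikes are at (202,88) and (306,340). I'll measure both grey ones.

```bash
python3 - <<'E'
from h import *
im=cv2.imread('pics/w4.png'); d=np.load('w4.npy'); p=dict(np.load('w4p.npz')); P=cloud(p,d)
print(1); measure(im,d,p,291,132,r=34)
print(3); measure(im,d,p,40,178,r=38)
print(proj(p,[.4141,-.3935,.03]))
m=(im.mean(-1)<70); 
for u,v in [(312,195)]: print('usb',P[v,u])
for n,z0 in (('supply left',.1),):
    q=P[(P[...,2]>z0)&(P[...,2]<.17)&(P[...,0]<.7)&(P[...,1]<-.1)&(P[...,1]>-.45)]; print(cv2.minAreaRect(np.float32(q[:,:2]*1000)))
E
```

```text
1
   foot ((520.2252807617188, -62.37608337402344), (52.02305603027344, 39.66419219970703), 37.77382278442383)
   wing (((520.16748046875, -62.33039855957031), (25.960561752319336, 9.982911109924316), 30.71803092956543), np.float64(0.07162866519430244), 212)
   wdir 29.69213228223839
   wingtop (array([ 0.52  , -0.0625,  0.0691]), 211, ((520.2348022460938, -62.395057678222656), (25.930274963378906, 9.916496276855469), 30.2122745513916))
   all>30 ((520.20556640625, -62.34154510498047), (37.67587661743164, 29.84279441833496), 37.23344802856445)
3
   foot ((433.5579833984375, -384.2203369140625), (41.55583190917969, 52.65652084350586), 41.82038879394531)
   wing (((433.0435791015625, -385.96002197265625), (9.462743759155273, 26.095199584960938), 35.35441589355469), np.float64(0.0711365441621769), 326)
   wdir 128.63506218565715
   wingtop (array([ 0.433 , -0.3858,  0.0687]), 209, ((432.80548095703125, -386.7142639160156), (11.422133445739746, 26.52847671508789), 38.95246887207031))
   all>30 ((432.7430725097656, -386.4660339355469), (30.528881072998047, 30.66391944885254), 42.69348907470703)
[ 21.07051446 168.98192533]
usb [ 0.60728963 -0.0727047   0.01277079]
((600.9205322265625, -306.78192138671875), (209.76100158691406, 256.3634033203125), 6.064337730407715)
```

```bash
python3 -m inch '-0.006 0.006 -0.02 0 0 7; -0.012 0.012 -0.04 0 0 14; -0.018 0.018 -0.06 0 0 21; -0.024 0.024 -0.08 0 0 28; -0.03 0.03 -0.1 0 0 35; -0.0369 0.0369 -0.12 0 0 42; -0.0369 0.0369 -0.14 0 0 49; -0.0369 0.0369 -0.16 0 0 56; -0.0369 0.0369 -0.18 0 0 62.8; -0.0369 0.0369 -0.19 0 0 62.8' 0
python3 -m inch '0 0 -0.01 0 0 0; 0 0 -0.02 0 0 0; 0 0 -0.035 0 0 0; 0 0 -0.05 0 0 0; 0 0 -0.065 0 0 0; 0 0 -0.075 0 0 0; 0 0 -0.082 0 0 0; 0 0 -0.088 0 0 0; 0 0 -0.088 0 0 0; 0 0 -0.088 0 0 0'
python3 -m inch '0 0 0 0 0 0; 0 0 0 0 0 0; 0 0 0 0 0 0; 0 0 0 0 0 0; 0 0 0 0 0 0; 0 0 0 0 0 0; 0 0 0 0 0 0; 0 0 0 0 0 0; 0 0 0 0 0 0; 0 0 0 0 0 0' 1 60
```

```text
time: 24.47
eef_pos: [0.519, -0.0621, 0.1074]
tool_rot: [1.014, -2.97, -0.003]
ft_force: [-0.1, 0.8, 0.7]
grip_width: 0.0853
grasp_force: 0.0
time: 25.3
eef_pos: [0.5206, -0.0624, 0.0217]
tool_rot: [-1.011, 2.974, -0.0]
ft_force: [0.4, 0.3, -0.8]
grip_width: 0.0857
grasp_force: 0.0
time: 26.13
eef_pos: [0.5208, -0.0624, 0.0221]
tool_rot: [-1.011, 2.973, -0.001]
ft_force: [-0.6, 0.4, 5.3]
grip_width: 0.029
grasp_force: 61.3
```

```bash
python3 -m inch '0 0 0.02 0 0 0; 0 0 0.05 0 0 0; 0 0 0.08 0 0 0; 0 0 0.11 0 0 0; -0.01 0 0.14 0 0 0; -0.03 0 0.16 0 0 0; -0.06 -0.005 0.18 0 0 0; -0.09 -0.005 0.18 0 0 0; -0.12 -0.005 0.18 0 0 0; -0.15 -0.005 0.18 0 0 0'
python3 -m inch '-0.02 0.02 0 0 0 -5; -0.04 0.045 0 0 0 -10; -0.05 0.075 0 0 0 -15; -0.055 0.105 0 0 0 -20; -0.055 0.14 0 0 0 -25; -0.055 0.175 0 0 0 -30.4; -0.055 0.21 0 0 0 -30.4; -0.05 0.245 0 0 0 -30.4; -0.045 0.28 0 0 0 -30.4; -0.035 0.31 0 0 0 -30.4'
python3 -m inch '0.01 0.03 0 0 0 0; 0.025 0.06 0 0 0 0; 0.0407 0.077 0 0 0 0; 0.0407 0.077 -0.03 0 0 0; 0.0407 0.077 -0.06 0 0 0; 0.0407 0.077 -0.09 0 0 0; 0.0407 0.077 -0.12 0 0 0; 0.0407 0.077 -0.14 0 0 0; 0.0407 0.077 -0.14 0 0 0; 0.0407 0.077 -0.14 0 0 0'
python3 -c "
from bench import telemetry as t;s=t.get_state();print(s['eef_pos'],s['tool_rot'],s['qpos'])"
```

```text
time: 26.97
eef_pos: [0.3681, -0.0672, 0.2009]
tool_rot: [1.011, -2.973, -0.001]
ft_force: [-0.0, 0.2, -1.9]
grip_width: 0.029
grasp_force: 60.4
time: 27.8
eef_pos: [0.3336, 0.2444, 0.2007]
tool_rot: [0.199, -3.133, 0.001]
ft_force: [0.6, -0.5, -2.3]
grip_width: 0.0294
grasp_force: 60.3
time: 28.63
eef_pos: [0.3751, 0.3189, 0.0604]
tool_rot: [0.196, -3.132, 0.003]
ft_force: [-0.5, 0.5, -2.6]
grip_width: 0.0288
grasp_force: 60.1
[0.37505633 0.31893403 0.06044134] [ 0.19628431 -3.13232077  0.0033338 ] [ 6.81290887e-01  3.73850405e-01  1.98162804e+00  1.16082255e-04
  7.89893017e-01 -1.01475201e+00]
```

```bash
python3 -m inch '0 0 -0.01 0 0 0; 0 0 -0.02 0 0 0; 0 0 -0.025 0 0 0; 0 0 -0.028 0 0 0; 0 0 -0.0295 0 0 0; 0 0 -0.0305 0 0 0; 0 0 -0.0305 0 0 0; 0 0 -0.0305 0 0 0; 0 0 -0.0305 0 0 0; 0 0 -0.0305 0 0 0'
python3 -m inch '0.0045 0.0006 0 0 0 0; 0.009 0.0012 0 0 0 0; 0.0135 0.0017 0 0 0 0; 0.018 0.0023 0 0 0 0; 0.0223 0.0028 0 0 0 0; 0.0268 0.0034 0 0 0 0; 0.0312 0.0039 0 0 0 0; 0.0357 0.0045 0 0 0 0; 0.0402 0.0051 0 0 0 0; 0.045 0.0057 0 0 0 0'
python3 -m inch '0.01 0.0013 0 0 0 0; 0.02 0.0025 0 0 0 0; 0.03 0.0038 0 0 0 0; 0.04 0.005 0 0 0 0; 0.05 0.0063 0 0 0 0; 0.06 0.0075 0 0 0 0; 0.07 0.0088 0 0 0 0; 0.08 0.01 0 0 0 0; 0.08 0.01 0 0 0 0; 0.08 0.01 0 0 0 0'
```

```text
time: 29.47
eef_pos: [0.3761, 0.3198, 0.0313]
tool_rot: [-0.197, 3.135, 0.001]
ft_force: [-0.2, -0.3, -1.6]
grip_width: 0.029
grasp_force: 60.3
time: 30.3
eef_pos: [0.4213, 0.3254, 0.031]
tool_rot: [0.197, -3.135, -0.0]
ft_force: [-1.0, -0.7, 0.5]
grip_width: 0.0289
grasp_force: 60.4
time: 31.13
eef_pos: [0.5021, 0.3356, 0.0311]
tool_rot: [-0.196, 3.134, 0.001]
ft_force: [1.5, 0.3, -0.4]
grip_width: 0.029
grasp_force: 60.5
```

```bash
python3 -m inch '0.004 0.0005 -0.0004 0 0 0; 0.008 0.001 -0.0008 0 0 0; 0.012 0.0015 -0.0008 0 0 0; 0.0145 0.0018 -0.0008 0 0 0; 0.0145 0.0018 -0.0008 0 0 0; 0.0145 0.0018 -0.0008 0 0 0; 0.0145 0.0018 -0.0008 0 0 0; 0.0145 0.0018 -0.0008 0 0 0; 0.0145 0.0018 -0.0008 0 0 0; 0.0145 0.0018 -0.0008 0 0 0'
python3 -c "
from bench import telemetry as t;s=t.get_state();print(s['eef_pos'],s['ft_force'])"
```

```text
time: 31.97
eef_pos: [0.5153, 0.3371, 0.0301]
tool_rot: [0.197, -3.135, 0.0]
ft_force: [1.0, 0.0, -2.4]
grip_width: 0.0288
grasp_force: 60.5
[0.51527447 0.33708213 0.03012662] [ 0.96946185  0.04698864 -2.3911657 ]
```

```bash
python3 -m inch '0.0005 0 0 0 0 0; 0.001 0.0001 0 0 0 0; 0.001 0.0001 0 0 0 0; 0.001 0.0001 0 0 0 0; 0.001 0.0001 0 0 0 0; 0.001 0.0001 0 0 0 0; 0.001 0.0001 0 0 0 0; 0.001 0.0001 0 0 0 0; 0.001 0.0001 0 0 0 0; 0.001 0.0001 0 0 0 0'
python3 -m inch '0 0 0 0 0 0; 0 0 0 0 0 0; 0 0 0 0 0 0; 0 0 0 0 0 0; 0 0 0 0 0 0; 0 0 0 0 0 0; 0 0 0.01 0 0 0; 0 0 0.03 0 0 0; 0 0 0.05 0 0 0; 0 0 0.07 0 0 0' 0.3
python3 -m inch '0 0 0.03 0 0 0; -0.02 0 0.06 0 0 0; -0.04 0 0.09 0 0 0; -0.06 0 0.12 0 0 0; -0.08 0 0.14 0 0 0; -0.09 0 0.16 0 0 0; -0.09 0 0.16 0 0 0; -0.09 0 0.16 0 0 0; -0.09 0 0.16 0 0 0; -0.09 0 0.16 0 0 0'
python3 - <<'E'
from h import *
s=telemetry.get_state(); print(s['time'],s['eef_pos'],s['tool_rot'])
p=cams.camera_params('wrist'); im,d=cams.get_image('wrist'); cv2.imwrite('pics/w5.png',im); np.save('w5.npy',d)
np.savez('w5p.npz',**{k:np.array(v) for k,v in p.items()})
q=proj(p,[.5162,.3372,.03]); print(q, proj(p,[.5817,.3455,.03]))
u,v=q.round().astype(int); measure(im,d,p,u,v,r=30,zb=.008)
c=im[max(0,v-110):v+110,max(0,u-110):u+110]; print(max(0,v-110),max(0,u-110)); cv2.imwrite('pics/c5.png',cv2.resize(c,None,fx=2.7,fy=2.7,interpolation=cv2.INTER_CUBIC))
E
```

```text
time: 32.8
eef_pos: [0.5164, 0.3372, 0.0302]
tool_rot: [0.197, -3.135, -0.0]
ft_force: [-0.3, -1.2, -2.4]
grip_width: 0.0289
grasp_force: 60.5
time: 33.63
eef_pos: [0.5164, 0.3372, 0.1016]
tool_rot: [0.197, -3.135, -0.0]
ft_force: [0.3, 0.6, 0.7]
grip_width: 0.0599
grasp_force: 0.0
time: 34.47
eef_pos: [0.4265, 0.3367, 0.2587]
tool_rot: [0.196, -3.133, 0.002]
ft_force: [-0.5, 0.1, 0.3]
grip_width: 0.0599
grasp_force: 0.0
34.4667 [0.42650082 0.33674812 0.25873437] [ 1.95685591e-01 -3.13333799e+00  2.47115917e-03]
[270.47026653 250.0054859 ] [270.86881828 297.3148261 ]
   foot ((506.8765563964844, 342.7113037109375), (58.257022857666016, 41.604427337646484), 58.75403594970703)
   wing (((516.11865234375, 336.67474365234375), (9.91424560546875, 25.99722671508789), 89.20722198486328), np.float64(0.07883878254982057), 232)
   wdir 0.20164237315159994
   wingtop (array([0.5155, 0.3367, 0.077 ]), 196, ((516.1195068359375, 336.7363586425781), (9.791068077087402, 25.99722671508789), 89.20722198486328))
   all>30 ((514.7608642578125, 336.4963073730469), (32.4010124206543, 29.519506454467773), 6.45574951171875)
140 160
```

View pics/c5.png

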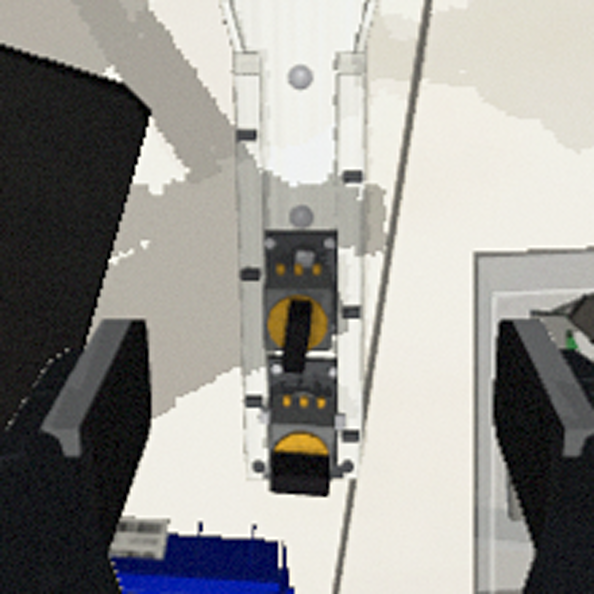

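The second carrier sits in the middle seat with its ball up behind the foot, at about (301,215) in the crop. Now I tighten its knob.

```bash
python3 -m inch '0.015 0 -0.015 0 0 -2; 0.03 0 -0.03 0 0 -4; 0.045 0 -0.045 0 0 -6; 0.06 0 -0.06 0 0 -7.5; 0.075 0 -0.08 0 0 -7.5; 0.09 0 -0.1 0 0 -7.5; 0.09 0 -0.12 0 0 -7.5; 0.09 0 -0.14 0 0 -7.5; 0.09 0 -0.15 0 0 -7.5; 0.09 0 -0.16 0 0 -7.5' 0.3
python3 -m inch '0 0 -0.01 0 0 0; 0 0 -0.02 0 0 0; 0 0 -0.03 0 0 0; 0 0 -0.035 0 0 0; 0 0 -0.0385 0 0 0; 0 0 -0.0385 0 0 0; 0 0 -0.0385 0 0 0; 0 0 -0.0385 0 0 0; 0 0 -0.0385 0 0 0; 0 0 -0.0385 0 0 0'
python3 -m inch '0 0 0 0 0 0; 0 0 0 0 0 0; 0 0 0 0 0 0; 0 0 0 0 0 0; 0 0 0 0 0 0; 0 0 0 0 0 0; 0 0 0 0 0 0; 0 0 0 0 0 0; 0 0 0 0 0 0; 0 0 0 0 0 0' 1 60
```

```text
time: 35.35
eef_pos: [0.5161, 0.3366, 0.098]
tool_rot: [-0.01, -3.139, 0.002]
ft_force: [-0.5, 0.3, 0.7]
grip_width: 0.0597
grasp_force: 0.0
time: 36.18
eef_pos: [0.5167, 0.3374, 0.0623]
tool_rot: [0.009, 3.141, 0.001]
ft_force: [-0.5, -0.1, -0.7]
grip_width: 0.0601
grasp_force: 0.0
time: 37.02
eef_pos: [0.5166, 0.3373, 0.0619]
tool_rot: [0.009, 3.141, 0.0]
ft_force: [0.1, -0.5, 3.1]
grip_width: 0.0087
grasp_force: 60.2
```

```bash
python3 -m inch '0 0 0 0 0 -6; 0 0 0 0 0 -12; 0 0 0 0 0 -18; 0 0 0 0 0 -24; 0 0 0 0 0 -30; 0 0 0 0 0 -36; 0 0 0 0 0 -42; 0 0 0 0 0 -48; 0 0 0 0 0 -54; 0 0 0 0 0 -60'
python3 -m inch '0 0 0 0 0 -4; 0 0 0 0 0 -8; 0 0 0 0 0 -12; 0 0 0 0 0 -16; 0 0 0 0 0 -20; 0 0 0 0 0 -23; 0 0 0 0 0 -25; 0 0 0 0 0 -27; 0 0 0 0 0 -28; 0 0 0 0 0 -28'
python3 -c "
from bench import telemetry as t;s=t.get_state();print(s['wrist_torque'],s['qpos'][5])"
python3 -m inch '0 0 0 0 0 -1; 0 0 0 0 0 -2; 0 0 0 0 0 -3; 0 0 0 0 0 -4; 0 0 0 0 0 -5; 0 0 0 0 0 -5; 0 0 0 0 0 -5; 0 0 0 0 0 -5; 0 0 0 0 0 -5; 0 0 0 0 0 -5'
python3 -c "
from bench import telemetry as t;s=t.get_state();print(s['wrist_torque'],s['qpos'][5])"
```

```text
time: 37.85
eef_pos: [0.5166, 0.3375, 0.0619]
tool_rot: [1.585, 2.712, 0.001]
ft_force: [0.7, 0.5, 3.0]
grip_width: 0.0087
grasp_force: 60.3
time: 38.68
eef_pos: [0.5163, 0.3374, 0.0619]
tool_rot: [-2.189, -2.254, -0.0]
ft_force: [-0.9, -0.6, 4.5]
grip_width: 0.0083
grasp_force: 60.4
[0.09278694 0.24487457 0.09084723] 0.5306655694888945
time: 39.52
eef_pos: [0.5166, 0.3374, 0.062]
tool_rot: [2.283, 2.157, 0.001]
ft_force: [-1.8, -0.0, 5.5]
grip_width: 0.0088
grasp_force: 67.2
[0.16557478 0.19553747 1.15838742] 0.6171898630652041
```

```bash
python3 -m inch '0 0 0 0 0 0; 0 0 0 0 0 0; 0 0 0 0 0 0; 0 0 0 0 0 0; 0 0 0 0 0 0; 0 0 0.01 0 0 0; 0 0 0.03 0 0 0; 0 0 0.06 0 0 0; 0 0 0.09 0 0 0; 0 0 0.12 0 0 0' 0.5
python3 -m inch '-0.02 0 0.02 0 0 0; -0.04 0 0.04 0 0 0; -0.06 -0.01 0.06 0 0 0; -0.085 -0.02 0.08 0 0 0; -0.11 -0.035 0.1 0 0 5; -0.135 -0.055 0.11 0 0 10; -0.16 -0.08 0.12 0 0 15; -0.18 -0.105 0.12 0 0 20; -0.195 -0.135 0.12 0 0 25; -0.195 -0.17 0.12 0 0 30' 0
python3 -m inch '0 -0.035 0 0 0 2; 0 -0.07 0 0 0 4; 0 -0.105 0 0 0 6; 0 -0.14 0 0 0 8; 0 -0.175 0 0 0 10; 0 -0.21 0 0 0 12; 0.01 -0.245 0 0 0 14.8; 0.02 -0.28 0 0 0 14.8; 0.03 -0.315 0 0 0 14.8; 0.04 -0.35 0 0 0 14.8'
python3 -m inch '0.01 -0.035 0 0 0 0; 0.02 -0.07 0 0 0 0; 0.035 -0.1 0 0 0 0; 0.05 -0.13 0 0 0 0; 0.065 -0.16 0 0 0 0; 0.08 -0.19 0 0 0 0; 0.09 -0.22 0 0 0 0; 0.095 -0.245 0 0 0 0; 0.1 -0.257 0 0 0 0; 0.1 -0.257 0 0 0 0'
python3 -m inch '0 0 0 0 0 0; 0 0 0 0 0 0; 0 0 0 0 0 0; 0 0 0 0 0 0; 0 0 0 0 0 0; 0 0 0 0 0 0; 0 0 0 0 0 0; 0 0 0 0 0 0; 0 0 0 0 0 0; 0 0 0 0 0 0'
python3 - <<'E'
from h import *
s=telemetry.get_state(); print(s['time'],s['eef_pos'],s['tool_rot'],s['qpos'])
p=cams.camera_params('wrist'); im,d=cams.get_image('wrist'); cv2.imwrite('pics/w6.png',im); np.save('w6.npy',d)
np.savez('w6p.npz',**{k:np.array(v) for k,v in p.items()})
q=proj(p,[.433,-.3845,.03]).round().astype(int); print(q); measure(im,d,p,q[0],q[1],r=42)
P=cloud(p,d); m=(P[...,2]>.1)&(P[...,2]<.17)&(P[...,0]<.8)&(P[...,1]<-.1)&(P[...,1]>-.48)
for y in (-.45,-.42,-.385,-.35,-.3): 
    k=m&(abs(P[...,1]-y)<.01); print(y,P[...,0][k].min() if k.any() else None)
E
```

```text
time: 40.35
eef_pos: [0.5163, 0.3371, 0.1837]
tool_rot: [2.285, 2.156, 0.0]
ft_force: [0.9, -0.1, 0.5]
grip_width: 0.0426
grasp_force: 0.0
time: 41.18
eef_pos: [0.3186, 0.1665, 0.3027]
tool_rot: [-1.639, -2.68, -0.002]
ft_force: [0.9, -0.3, 0.3]
grip_width: 0.0851
grasp_force: 0.0
time: 42.02
eef_pos: [0.3612, -0.1846, 0.3027]
tool_rot: [1.292, 2.862, 0.0]
ft_force: [0.5, 0.3, 0.3]
grip_width: 0.0853
grasp_force: 0.0
time: 42.85
eef_pos: [0.4618, -0.4422, 0.3011]
tool_rot: [1.294, 2.862, -0.001]
ft_force: [-0.6, 0.6, -0.5]
grip_width: 0.0851
grasp_force: 0.0
time: 43.68
eef_pos: [0.4614, -0.4397, 0.3017]
tool_rot: [-1.291, -2.864, -0.0]
ft_force: [0.2, -0.3, -0.1]
grip_width: 0.0855
grasp_force: 0.0
43.6833 [ 0.46142646 -0.43974589  0.30173385] [-1.29096841e+00 -2.86406364e+00 -1.25106707e-04] [-7.79420667e-01  3.90128183e-01  1.28283596e+00  6.69940119e-05
  1.46867781e+00 -1.50327372e+00]
[291 123]
   foot ((432.23577880859375, -386.7025451660156), (40.05882263183594, 51.50000762939453), 41.51891326904297)
   wing (((432.44512939453125, -387.2355041503906), (9.988204956054688, 25.897279739379883), 36.05672836303711), np.float64(0.07129371571026005), 212)
   wdir 125.84884824495002
   wingtop (array([ 0.4322, -0.3871,  0.0691]), 210, ((432.4473571777344, -387.231201171875), (9.98499870300293, 25.89289665222168), 35.96554946899414))
   all>30 ((456.5303649902344, -380.9722900390625), (88.06253814697266, 38.1154899597168), 14.835746765136719)
-0.45 0.5088100393939077
-0.42 0.5057074323211953
-0.385 0.5014941498463333
-0.35 0.4980443430728648
-0.3 0.4926186821666407
```

View pics/w6.png

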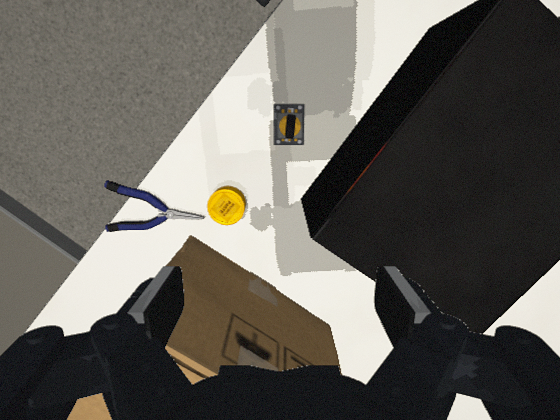

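The grey carrier is at (290,125), clear of the tin at (227,205). The supply face is about 70 mm away, which is enough for a straight-down grasp.

```bash
python3 -m inch '-0.006 0.011 -0.01 0 0 0; -0.012 0.022 -0.02 0 0 0; -0.018 0.033 -0.03 0 0 0; -0.024 0.044 -0.05 0 0 0; -0.0291 0.0527 -0.07 0 0 0; -0.0291 0.0527 -0.09 0 0 0; -0.0291 0.0527 -0.1 0 0 0; -0.0291 0.0527 -0.11 0 0 0; -0.0291 0.0527 -0.11 0 0 0; -0.0291 0.0527 -0.11 0 0 0'
python3 -m inch '0 0 -0.02 0 0 0; 0 0 -0.04 0 0 0; 0 0 -0.06 0 0 0; 0 0 -0.08 0 0 0; 0 0 -0.1 0 0 0; 0 0 -0.12 0 0 0; 0 0 -0.14 0 0 0; 0 0 -0.155 0 0 0; 0 0 -0.165 0 0 0; 0 0 -0.1697 0 0 0'
python3 -m inch '0 0 0 0 0 0; 0 0 0 0 0 0; 0 0 0 0 0 0; 0 0 0 0 0 0; 0 0 0 0 0 0; 0 0 0 0 0 0; 0 0 0 0 0 0; 0 0 0 0 0 0; 0 0 0 0 0 0; 0 0 0 0 0 0' 1 60
```

```text
time: 44.57
eef_pos: [0.4327, -0.3875, 0.1919]
tool_rot: [1.291, 2.864, 0.0]
ft_force: [0.8, 0.3, 0.5]
grip_width: 0.0853
grasp_force: 0.0
time: 45.4
eef_pos: [0.4326, -0.3874, 0.0215]
tool_rot: [-1.291, -2.864, -0.0]
ft_force: [0.3, -0.6, 0.6]
grip_width: 0.0853
grasp_force: 0.0
time: 46.23
eef_pos: [0.433, -0.3877, 0.0232]
tool_rot: [1.29, 2.862, -0.001]
ft_force: [-0.8, -0.0, 5.9]
grip_width: 0.029
grasp_force: 61.2
```

```bash
python3 -m inch '0 0 0.02 0 0 0; 0 0 0.05 0 0 0; 0 0 0.08 0 0 0; 0 0 0.11 0 0 0; -0.01 0.01 0.14 0 0 0; -0.02 0.03 0.17 0 0 0; -0.03 0.06 0.18 0 0 0; -0.045 0.09 0.18 0 0 0; -0.06 0.12 0.18 0 0 0; -0.07 0.155 0.18 0 0 0'
python3 -m inch '-0.01 0.035 0 0 0 5; -0.02 0.07 0 0 0 10; -0.03 0.105 0 0 0 15; -0.04 0.14 0 0 0 20; -0.045 0.175 0 0 0 25; -0.05 0.21 0 0 0 30; -0.05 0.245 0 0 0 35; -0.05 0.28 0 0 0 40; -0.05 0.315 0 0 0 45; -0.05 0.35 0 0 0 50'
python3 -m inch '0.003 0.035 0 0 0 5.7; 0.006 0.07 0 0 0 5.7; 0.015 0.105 0 0 0 5.7; 0.03 0.14 0 0 0 5.7; 0.045 0.17 0 0 0 5.7; 0.0635 0.2021 0 0 0 5.7; 0.0635 0.2021 -0.03 0 0 5.7; 0.0635 0.2021 -0.06 0 0 5.7; 0.0635 0.2021 -0.08 0 0 5.7; 0.0635 0.2021 -0.08 0 0 5.7'
python3 -m inch '0 0 -0.02 0 0 0; 0 0 -0.04 0 0 0; 0 0 -0.05 0 0 0; 0 0 -0.06 0 0 0; 0 0 -0.06 0 0 0; 0 0 -0.06 0 0 0; 0 0 -0.06 0 0 0; 0 0 -0.06 0 0 0; 0 0 -0.06 0 0 0; 0 0 -0.06 0 0 0'
```

```text
time: 47.07
eef_pos: [0.3605, -0.2308, 0.2016]
tool_rot: [-1.292, -2.862, 0.0]
ft_force: [0.7, 0.7, -2.4]
grip_width: 0.0287
grasp_force: 60.1
time: 47.9
eef_pos: [0.3112, 0.1194, 0.2018]
tool_rot: [0.048, -3.141, 0.0]
ft_force: [-0.3, -1.0, -2.1]
grip_width: 0.0289
grasp_force: 60.1
time: 48.73
eef_pos: [0.3726, 0.3177, 0.1174]
tool_rot: [0.197, -3.126, 0.01]
ft_force: [-0.4, -0.1, -2.4]
grip_width: 0.029
grasp_force: 60.1
time: 49.57
eef_pos: [0.3761, 0.3203, 0.0627]
tool_rot: [-0.196, 3.134, 0.001]
ft_force: [1.1, -1.1, -2.8]
grip_width: 0.0284
grasp_force: 60.2
```

```bash
python3 -m inch '0 -0.0003 -0.01 0 0 0; 0 -0.0005 -0.02 0 0 0; 0 -0.0005 -0.027 0 0 0; 0 -0.0005 -0.03 0 0 0; 0 -0.0005 -0.0315 0 0 0; 0 -0.0005 -0.0325 0 0 0; 0 -0.0005 -0.0325 0 0 0; 0 -0.0005 -0.0325 0 0 0; 0 -0.0005 -0.0325 0 0 0; 0 -0.0005 -0.0325 0 0 0'
python3 -m inch '0.0045 0.0006 0 0 0 0; 0.009 0.0012 0 0 0 0; 0.0135 0.0017 0 0 0 0; 0.018 0.0023 0 0 0 0; 0.0223 0.0028 0 0 0 0; 0.0268 0.0034 0 0 0 0; 0.0312 0.0039 0 0 0 0; 0.0357 0.0045 0 0 0 0; 0.0402 0.0051 0 0 0 0; 0.045 0.0057 0 0 0 0'
python3 -m inch '0.005 0.0006 0 0 0 0; 0.01 0.0013 0 0 0 0; 0.015 0.0019 0 0 0 0; 0.02 0.0025 0 0 0 0; 0.025 0.0031 0 0 0 0; 0.029 0.0037 0 0 0 0; 0.029 0.0037 0 0 0 0; 0.029 0.0037 0 0 0 0; 0.029 0.0037 0 0 0 0; 0.029 0.0037 0 0 0 0'
for i in 1 2 3; do python3 -c "
from bench import telemetry as t;s=t.get_state();print(s['eef_pos'],s['ft_force'])"; done
```

```text
time: 50.4
eef_pos: [0.3762, 0.3198, 0.0312]
tool_rot: [-0.196, 3.134, 0.001]
ft_force: [-2.2, -1.9, 9.1]
grip_width: 0.0287
grasp_force: 61.7
time: 51.23
eef_pos: [0.4212, 0.3258, 0.0312]
tool_rot: [-0.196, 3.135, 0.002]
ft_force: [-3.4, 0.7, 6.9]
grip_width: 0.0289
grasp_force: 61.6
time: 52.07
eef_pos: [0.4515, 0.3299, 0.0312]
tool_rot: [-0.196, 3.131, 0.003]
ft_force: [1.7, -0.4, 5.9]
grip_width: 0.0289
grasp_force: 61.3
[0.45147695 0.3298711  0.03119727] [ 1.72886349 -0.42681175  5.87540165]
[0.45147695 0.3298711  0.03119727] [ 1.72886349 -0.42681175  5.87540165]
[0.45147695 0.3298711  0.03119727] [ 1.72886349 -0.42681175  5.87540165]
```

```bash
python3 -m inch '0 0 0.0007 0 0 0; 0 0 0.0007 0 0 0; 0 0 0.0007 0 0 0; 0 0 0.0007 0 0 0; 0 0 0.0007 0 0 0; 0 0 0.0007 0 0 0; 0 0 0.01 0 0 0; 0 0 0.03 0 0 0; 0 0 0.05 0 0 0; 0 0 0.07 0 0 0' 0.3
python3 -m inch '0 0 0.03 0 0 0; -0.02 0 0.06 0 0 0; -0.04 0 0.09 0 0 0; -0.06 0 0.12 0 0 0; -0.07 0 0.14 0 0 0; -0.07 0 0.16 0 0 0; -0.07 0 0.16 0 0 0; -0.07 0 0.16 0 0 0; -0.07 0 0.16 0 0 0; -0.07 0 0.16 0 0 0'
python3 - <<'E'
from h import *
s=telemetry.get_state(); print(s['time'],s['eef_pos'],s['tool_rot'])
p=cams.camera_params('wrist'); im,d=cams.get_image('wrist'); cv2.imwrite('pics/w7.png',im); np.save('w7.npy',d)
np.savez('w7p.npz',**{k:np.array(v) for k,v in p.items()})
q=proj(p,[.4507,.329,.03]); print(q)
u,v=q.round().astype(int); measure(im,d,p,u,v,r=24,zb=.008)
q=proj(p,[.5162,.3372,.03]).round().astype(int); measure(im,d,p,q[0],q[1],r=26,zb=.008)
c=im[max(0,v-100):v+120,max(0,u-110):u+110]; print(max(0,v-100),max(0,u-110)); cv2.imwrite('pics/c7.png',cv2.resize(c,None,fx=2.7,fy=2.7,interpolation=cv2.INTER_CUBIC))
E
```

```text
time: 52.9
eef_pos: [0.4498, 0.3289, 0.1008]
tool_rot: [0.197, -3.135, 0.0]
ft_force: [0.4, 1.3, 0.5]
grip_width: 0.0598
grasp_force: 0.0
time: 53.73
eef_pos: [0.3795, 0.3284, 0.2581]
tool_rot: [0.196, -3.133, 0.003]
ft_force: [0.2, -0.8, -0.7]
grip_width: 0.0598
grasp_force: 0.0
53.7333 [0.37945424 0.32838045 0.25807893] [ 1.95876910e-01 -3.13303858e+00  2.66190785e-03]
[272.43081453 236.3685454 ]
   foot ((444.2648620605469, 335.88714599609375), (63.73853302001953, 42.0157356262207), 52.80632019042969)
   wing (((448.36553955078125, 329.1575927734375), (21.496896743774414, 9.980589866638184), 1.322394609451294), np.float64(0.07981434715811869), 208)
   wdir 1.8784788828013177
   wingtop (array([0.4483, 0.3291, 0.0769]), 177, ((448.5118408203125, 329.1609802246094), (21.53999137878418, 9.980589866638184), 1.322394609451294))
   all>30 ((448.5932922363281, 328.85662841796875), (33.631465911865234, 29.96949577331543), 7.515778064727783)
   foot ((504.1221923828125, 331.2501525878906), (31.723716735839844, 46.03192138671875), 7.228134632110596)
   wing (((490.5283508300781, 333.3838195800781), (64.76554107666016, 24.34115219116211), 9.949904441833496), np.float64(0.0792002567449786), 338)
   wdir 9.048916677098617
   wingtop (array([0.5068, 0.3361, 0.0769]), 224, ((490.4613952636719, 334.3441467285156), (64.67285919189453, 25.117809295654297), 6.608753681182861))
   all>30 ((494.5356140136719, 336.18133544921875), (72.75086975097656, 29.826452255249023), 3.670111894607544)
136 162
```

View pics/c7.png

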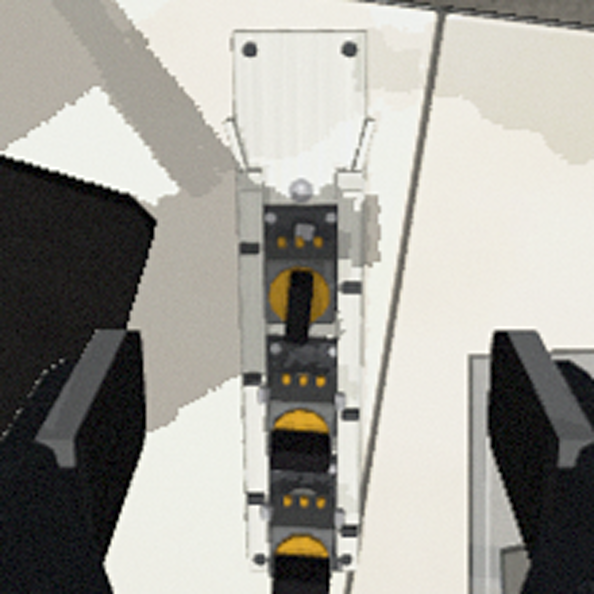

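All three carriers are seated, and the near ball stands up behind the last foot, at about (301,190) in the crop. Now I tighten the third knob.

```bash
python3 -m inch '0.015 0 -0.015 0 0 -2; 0.03 0 -0.03 0 0 -4; 0.045 0 -0.045 0 0 -5.7; 0.06 0 -0.06 0 0 -5.7; 0.0705 0 -0.08 0 0 -5.7; 0.0705 0 -0.1 0 0 -5.7; 0.0705 0 -0.12 0 0 -5.7; 0.0705 0 -0.14 0 0 -5.7; 0.0705 0 -0.15 0 0 -5.7; 0.0705 0 -0.16 0 0 -5.7' 0.3
python3 -m inch '0 0 -0.01 0 0 0; 0 0 -0.02 0 0 0; 0 0 -0.03 0 0 0; 0 0 -0.035 0 0 0; 0 0 -0.0375 0 0 0; 0 0 -0.0375 0 0 0; 0 0 -0.0375 0 0 0; 0 0 -0.0375 0 0 0; 0 0 -0.0375 0 0 0; 0 0 -0.0375 0 0 0'
python3 -m inch '0 0 0 0 0 0; 0 0 0 0 0 0; 0 0 0 0 0 0; 0 0 0 0 0 0; 0 0 0 0 0 0; 0 0 0 0 0 0; 0 0 0 0 0 0; 0 0 0 0 0 0; 0 0 0 0 0 0; 0 0 0 0 0 0' 1 60
python3 -m inch '0 0 0 0 0 -6; 0 0 0 0 0 -12; 0 0 0 0 0 -18; 0 0 0 0 0 -24; 0 0 0 0 0 -30; 0 0 0 0 0 -36; 0 0 0 0 0 -42; 0 0 0 0 0 -48; 0 0 0 0 0 -54; 0 0 0 0 0 -60'
python3 -m inch '0 0 0 0 0 -4; 0 0 0 0 0 -8; 0 0 0 0 0 -12; 0 0 0 0 0 -16; 0 0 0 0 0 -20; 0 0 0 0 0 -23; 0 0 0 0 0 -25; 0 0 0 0 0 -27; 0 0 0 0 0 -30; 0 0 0 0 0 -30'
python3 -c "
from bench import telemetry as t;s=t.get_state();print(s['wrist_torque'],s['qpos'][5])"
python3 -m inch '0 0 0 0 0 -1; 0 0 0 0 0 -2; 0 0 0 0 0 -3; 0 0 0 0 0 -4; 0 0 0 0 0 -5; 0 0 0 0 0 -5; 0 0 0 0 0 -5; 0 0 0 0 0 -5; 0 0 0 0 0 -5; 0 0 0 0 0 -5'
python3 -c "
from bench import telemetry as t;s=t.get_state();print(s['wrist_torque'],s['qpos'][5])"
```

```text
time: 54.62
eef_pos: [0.4499, 0.3284, 0.0977]
tool_rot: [0.04, -3.139, 0.002]
ft_force: [-0.5, -0.8, -0.1]
grip_width: 0.06
grasp_force: 0.0
time: 55.45
eef_pos: [0.4506, 0.3291, 0.0625]
tool_rot: [-0.041, 3.141, 0.001]
ft_force: [0.8, 0.8, -0.2]
grip_width: 0.0597
grasp_force: 0.0
time: 56.28
eef_pos: [0.4504, 0.329, 0.0621]
tool_rot: [-0.04, 3.141, 0.0]
ft_force: [-0.3, 0.6, 2.0]
grip_width: 0.0086
grasp_force: 61.1
time: 57.12
eef_pos: [0.4506, 0.3294, 0.0622]
tool_rot: [1.542, 2.737, 0.002]
ft_force: [0.6, 1.4, 0.9]
grip_width: 0.0084
grasp_force: 61.0
time: 57.95
eef_pos: [0.4507, 0.3295, 0.0622]
tool_rot: [-2.193, -2.249, -0.002]
ft_force: [-0.1, 1.9, 0.2]
grip_width: 0.0081
grasp_force: 61.0
[0.29602852 0.00831004 0.10687854] 0.5851247951680127
time: 58.78
eef_pos: [0.4508, 0.3293, 0.0622]
tool_rot: [2.288, 2.152, 0.002]
ft_force: [2.0, 3.7, 1.2]
grip_width: 0.0083
grasp_force: 68.9
[ 0.75687893 -0.30629469  1.20554731] 0.6715921949087219
```

Torque is up to 1.2 N m, the same as on the second knob. I release, lift and check all three.

```bash
python3 -m inch '0 0 0 0 0 0; 0 0 0 0 0 0; 0 0 0 0 0 0; 0 0 0 0 0 0; 0 0 0 0 0 0; 0 0 0.01 0 0 0; 0 0 0.03 0 0 0; 0 0 0.06 0 0 0; 0 0 0.09 0 0 0; 0 0 0.12 0 0 0' 0.5
python3 -m inch '-0.01 0 0.02 0 0 7; -0.02 0 0.04 0 0 14; -0.03 0 0.06 0 0 21; -0.04 0 0.08 0 0 28; -0.05 0 0.1 0 0 35; -0.06 0 0.12 0 0 42; -0.06 0 0.12 0 0 49; -0.06 0 0.12 0 0 56; -0.06 0 0.12 0 0 63; -0.06 0 0.12 0 0 70' 0
python3 -m inch '0 0 0 0 0 7; 0 0 0 0 0 14; 0 0 0 0 0 21; 0 0 0 0 0 28; 0 0 0 0 0 28; 0 0 0 0 0 28; 0 0 0 0 0 28; 0 0 0 0 0 28; 0 0 0 0 0 28; 0 0 0 0 0 28'
python3 - <<'E'
from h import *
s=telemetry.get_state(); print(s['time'],s['eef_pos'],s['tool_rot'])
p=cams.camera_params('wrist'); im,d=cams.get_image('wrist'); P=cloud(p,d)
u=np.array([.9921,.1253]);n=np.array([-.1253,.9921]);S=np.array([.5817,.3455])
X=(P[...,:2]-S)@u; Y=(P[...,:2]-S)@n; Z=P[...,2]
for k in (0,-.066,-.132):
    m=(abs(X-k)<.02)&(abs(Y)<.025)&(Z>.07)&(Z<.085)&(im.mean(-1)<70)
    r=np.float32(np.stack([X[m],Y[m]],-1)*1000); print(k,m.sum(),cv2.minAreaRect(r))
    m=(abs(X-k)<.03)&(abs(Y)<.03)&(Z>.03)&(Z<.062)
    r=np.float32(np.stack([X[m],Y[m]],-1)*1000); print('   block',m.sum(),cv2.minAreaRect(r))
q=proj(p,np.append(S-.07*u,.03)).round().astype(int); print(q)
c=im[max(0,q[1]-100):q[1]+110,max(0,q[0]-100):q[0]+100]; cv2.imwrite('pics/c8.png',cv2.resize(c,None,fx=2.8,fy=2.8,interpolation=cv2.INTER_CUBIC))
E
```

```text
time: 59.62
eef_pos: [0.45, 0.3287, 0.184]
tool_rot: [-2.289, -2.152, 0.0]
ft_force: [0.7, 0.1, -1.0]
grip_width: 0.0429
grasp_force: 0.0
time: 60.45
eef_pos: [0.3899, 0.3287, 0.303]
tool_rot: [0.632, 3.077, 0.001]
ft_force: [0.5, 0.5, -0.5]
grip_width: 0.0856
grasp_force: 0.0
time: 61.28
eef_pos: [0.3903, 0.3289, 0.3021]
tool_rot: [0.121, -3.139, -0.0]
ft_force: [-1.1, -0.1, -0.3]
grip_width: 0.0852
grasp_force: 0.0
61.2833 [0.39033098 0.32892242 0.30205973] [ 1.21361659e-01 -3.13919578e+00 -1.01381059e-04]
0 172 ((-0.29224443435668945, 0.4421863555908203), (25.260997772216797, 10.744671821594238), 85.80713653564453)
   block 434 ((-2.669340133666992, 0.8081798553466797), (29.851703643798828, 33.8499641418457), 87.86801147460938)
-0.066 185 ((-65.08535766601562, 0.26616668701171875), (25.65084457397461, 10.9192533493042), 84.33555603027344)
   block 418 ((-68.45701599121094, 0.4737577438354492), (29.79393196105957, 31.842178344726562), 86.59562683105469)
-0.132 198 ((-131.55540466308594, 0.3944549560546875), (25.72968292236328, 10.045816421508789), 83.68386840820312)
   block 417 ((-133.60934448242188, 0.46427249908447266), (29.633432388305664, 33.31581115722656), 87.07720184326172)
[278 259]
```

View pics/c8.png

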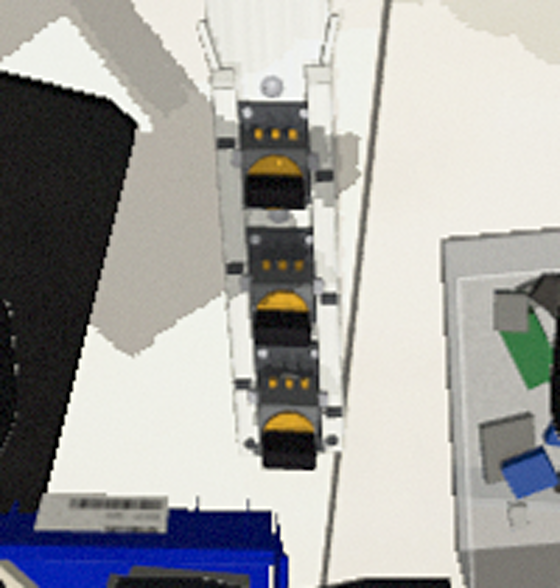

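All three sit at rail x of about 0, -65 and -132 mm. Their wings are 92 to 93° clockwise of their own blocks (stop at 91.7°), and the visible balls stand up behind the feet. The gripper is open and clear, so I hand in.

```bash
python3 -c "
from bench import robot; print(robot.hand_in())"
```

```text
the job is handed in; nothing more can be done
None
```

I slid all three carriers into the rail's far, middle and near seats, each past its spring ball, tightened every wing knob to its stop, and handed the job in at about 61 s of robot time.

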